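Change whetstones: lean the coarse stone up to dry, put the finishing stone on the bridge

TASK

The thick coarse stone on the bridge over the tub is done with: stand it on end on the drying rack, square to the rest bar and leaning back against it (not bolt upright), beside the stone already drying there but not touching it. Then lay the thinner finishing stone from its wooden box on the bridge in its place, flat on both rubber ledges between the stops and in line with the bridge. Stones chip, so set them down without dropping or knocking them, and leave the drying stone where it is.

Things in the scene. Friction and masses are not known exactly. Their poses are not given: they have to be found in the camera images.
- coarse: coarse whetstone: a plain grey slab 185 x 63 x 30 mm, about 0.7 kg, the thickest of the three stones; it starts lying flat on the bridge over the tub. Origin at its geometric centre; x along its 185 mm length, y along its 63 mm width, z through its 30 mm thickness
- fine: finishing whetstone: a grey slab 185 x 63 x 20 mm, about 0.47 kg; it starts lying flat on top of the wooden storage box, lengthwise on it. Origin at its geometric centre; x along the 185 mm length, y along the 63 mm width, z through the 20 mm thickness
- dry_stone: thin grey stone 185 x 63 x 15 mm, loose, already leaning on end on the drying rack on the rack's +y half, centred 75 to 95 mm from the rack's middle; the -y half is free. Origin at its geometric centre, x along its length (pointing up the lean), z out of its front face
- rack: drying rack, fixed: steel drip tray 230 (x) x 340 (y) mm, rim 12 mm; in it a wooden board of slats along x (205 x 310 mm, 12 mm gaps, tops 22 mm above the bench); towards the far side two posts (20 x 18 mm, 156 mm tall, at x = 65, y = -151 and 151 mm) carry the rest bar. Origin on the bench under the tray's centre; x from the open front (robot's side) to the bar, y along the bar, z up
- rest_bar: round wooden bar, 20 mm diameter, 290 mm long along the rack's y. Origin mid-bar on its axis, 65 mm to +x of the rack's origin, 137 mm above the bench (115 above the slats); axes as the rack's. A stone whose lower back edge stands on the slats 67 mm in front (-x) of the bar's axis leans on it at 26 degrees from upright; friction holds it there
- slats (a point): centre of the slatted board's top surface, 22 mm above the bench, above the rack's origin; axes as the rack's
- tub: empty grey tub, fixed, 360 (x) x 240 (y) mm, rim 109 mm high, 256 mm wide. The bridge spans it along x: two 10 mm rods at y = -22 and 22, axes 118 mm up, with two black rubber jaws 70 mm wide. Each has a ledge for a stone's end (reaching in to 77.5 mm from the middle) and a stop 14 mm higher; between the jaws it is open but for the rods. Origin on the bench under its centre; z up
- bridge_seat (a point): middle of the bridge at the height of the ledges, 135 mm above the bench: where the centre of a seated stone's underside goes. The faces of the stops stand 95.5 mm either way along x (3 mm of play at each end of a stone); axes as the tub's
- stone_box: wooden storage box with lid, closed and fixed, 221 x 91 mm, flat top 60 mm above the bench. Origin on the bench under its centre, x along its length

How it is judged:
By the outcome, as a careful person would: the job done as asked, in the order asked, and still so for the second after the job is handed in, with the robot touching nothing.
It also fails if it takes over 72 s, if anything falls off the work surface, if the arm or the gripper's body presses on something with over 40 N, if the wrist force passes 120 N, or if a joint passes its speed limit or range.

ROBOT

A 6-joint arm with a two-finger parallel gripper is mounted at the origin on the work surface. World frame = base frame: x ahead of the robot, y to its left, z up, the work surface at z = 0. Lengths are in m, angles in rad, forces in N, time in s.
With the tool pointing down it reaches from about 0.275 to 0.85 m from the base axis. Payload 19 kg.
Tool frame: the origin (TCP) lies midway between the tips of the shut fingers; the grasp point (between the pads) lies 19 mm behind it; x points along the fingers, y is the direction in which the jaws open and shut, and the axes are right-handed (so a half turn about x gives the same grasp; the last joint's range is limited). The gripper opens to 85 mm and grips with 20 to 120 N. Pads are 22 mm wide; open, the fingers measure 114 mm over their backs; the gripper's body (76 mm by 85 mm) begins 54 mm behind the grasp point. The pads swing forward as they close: fully open they stand 13 mm farther back than shut.
Start: joints at [1.175, 0.15, 1.437, -0, 1.554, -0.134], TCP at [0.149, 0.555, 0.231] pointing down, gripper open.
Joint ranges: [-2.8, 2.8], [-0.68, 2.1], [0.12, 2.68], [-1.39, 4.53], [0.16, 2.79], [-2.81, 2.81]. Speed limits (rad/s): [1.89, 1.89, 2.22, 3.01, 3.01, 3.01].

INTERFACE

Orientations are given as a 3x3 rotation matrix whose columns are the frame's x, y, z axes.
In Python, from station import r, get_image, camera_params, outline_of, landmark_of gives the robot as it stands.
- The arm moves only by the tool send_rows, never from a script. Its argument "plan" is a list of rows, each an object with "travel": the shift along the tool's x, y, z in mm, a list of three; "rot": the turn, a rotation vector about the tool's x, y, z in degrees, a list of three; "grip": the opening, from 0 (shut) to 1 (fully open). A call has 1 to 12 rows; each row is the pose to reach, as a shift and turn from the pose commanded when the call began, along the tool's axes at that moment; what a row does not reach only later rows make up. A row lasts 1/10 s, in which the tool goes at most 50 mm and 8.59 degrees, less where a joint would pass 70% of its speed; a pose out of reach is approached as far as the arm can. A call with a gripper value outside its range is refused whole. The fingers move at their own pace and stop on an object; "force" is the grip in N (left out, the last holds). Time passes only in rows, so rows that repeat a pose let the fingers close. It gives the time, the measured TCP pose, the force and the opening at its end, in the units of the state.
- r.sense(): the state, without advancing time (a new reading comes with each control period).
- get_image(name): name is "scene" or "top"; returns the picture (420x560x3 uint8, red, green, blue); there is no depth.
- camera_params(name): a dict with "fov_y" (degrees; the focal length in pixels is half the picture's height over the tangent of half this angle, whatever the lens; pixels are square), "cx", "cy" (the principal point, pixels), "extrinsics" (4x4, takes a point from world to camera coordinates). Camera axes: x right, y up, looking along -z (the intrinsics and any distortion apply to the point x, -y, -z); pixel columns grow to the right and rows downward; lengths in m; the calibration is good to about 2 mm. A picture is of the moment at which its call begins. camera_params takes no time and is no camera call.
- r.hand_in(): hands the job in, once; it reports no verdict.
Trained networks look in the newest picture that a camera, given by its name, has taken for a name from the list of things; names that differ only in an ending like _2 or _b are one class to them, and where a whole thing is asked for, a point or a joint stands for the part that bears it (a point fixed in the world has none). Each returns a list of dicts, best first, with "score" (0 to 1); they miss things now and then, are a little off and sometimes report something else, mostly with a low value. They report only what shows in the picture. A call takes as long as a camera call.
- outline_of(camera, name): "pixels" (420x560 bool, what is visible of it) and "location" ([column, row] in pixels, amid what is visible of it).
- landmark_of(camera, name): "location" ([column, row] in pixels: a listed point, or the origin of a listed thing).
The state is a dict: "clock": time; "joint_positions": joint angles; "qvel": joint speeds; "joint_torque": joint torques, N m; "position": TCP position; "tool_rot": TCP orientation; "ft_force": force on the tool from outside, world axes, zero at the start; "ft_torque": the same for the moment, N m; "width": opening from 0.0 (shut) to 1.0 (fully open).
Only numpy, scipy, OpenCV 4.12 (cv2) and the standard library are available. Lean on these libraries where they do the work, as an engineer would, in place of code of your own. Each camera call takes 0.05 s, during which the arm holds its last target. There are 200 camera calls.

## Working session

There is one attempt and no reset: what is moved stays moved. The work goes in short steps, Python scripts to look and compute and a tool call to move; the robot and the scene stay as the last step left them, time stands still between calls to the robot, and variables do not carry over. Pictures are saved under pics/ and viewed, and the job is handed in when it is done.

Besides the shell and the picture viewer there is one more tool, called after "Emit:" as name(argument=value, ...) on one line, values as JSON. send_rows: Moves the arm, as the interface text tells. Its arguments: {"type":"object","properties":{"plan":{"type":"array","items":{"type":"object","properties":{"travel":{"type":"array","items":{"type":"number"}},"rot":{"type":"array","items":{"type":"number"}},"grip":{"type":"number"}}}},"force":{"type":"number"}},"required":["plan"]}

```bash
ls; mkdir -p pics; python3 - <<'E'
from station import r,get_image,camera_params
import cv2,json
for n in("scene","top"):
    cv2.imwrite(f"pics/{n}0.png",get_image(n)[:,:,::-1]); p=camera_params(n); print(n,p)
print(r.sense())
E
```

```text
pics
scene {'fov_y': 51.224626634844434, 'cx': 282.7906296466955, 'cy': 206.22526291951476, 'extrinsics': array([[ 5.43232043e-01,  8.39582118e-01, -9.02743179e-04,
        -3.14242051e-01],
       [-7.43724131e-01,  4.81707735e-01,  4.63499811e-01,
         3.56507797e-01],
       [ 3.89581011e-01, -2.51116557e-01,  8.86096558e-01,
        -1.30696185e+00],
       [ 0.00000000e+00,  0.00000000e+00,  0.00000000e+00,
         1.00000000e+00]])}
top {'fov_y': 51.813064279059006, 'cx': 278.48352149071724, 'cy': 207.59296427790184, 'extrinsics': array([[ 0.0254391 , -0.99935115, -0.02549766,  0.00490889],
       [ 0.99688572,  0.02345535,  0.07529079, -0.56125109],
       [-0.07464389, -0.02733359,  0.99683558, -0.94096524],
       [ 0.        ,  0.        ,  0.        ,  1.        ]])}
{'clock': 0.1, 'joint_positions': array([ 1.17500318e+00,  1.50923065e-01,  1.43795050e+00,  3.31153793e-05,
        1.55379973e+00, -1.33991914e-01]), 'qvel': array([ 0.00260926,  0.00092272, -0.0012071 , -0.00140326,  0.00055491,
       -0.00077302]), 'joint_torque': array([ 5.10826925e-03, -7.14377689e+01, -5.71795893e+01, -3.14927283e-04,
        6.81628022e-03,  9.42254223e-05]), 'position': array([0.14874111, 0.5552023 , 0.2307514 ]), 'tool_rot': array([[-4.47181195e-04,  2.58821146e-01,  9.65925160e-01],
       [-9.84332012e-04,  9.65924675e-01, -2.58821471e-01],
       [-9.99999416e-01, -1.06653115e-03, -1.77177411e-04]]), 'ft_force': array([-0.25444312, -0.66154956, -0.30233753]), 'ft_torque': array([ 0.03875358, -0.01417683, -0.01966485]), 'width': 0.9988088869019428}
```

View pics/scene0.png

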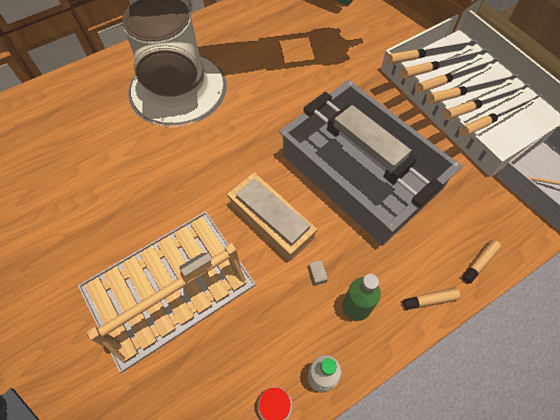

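View pics/top0.png

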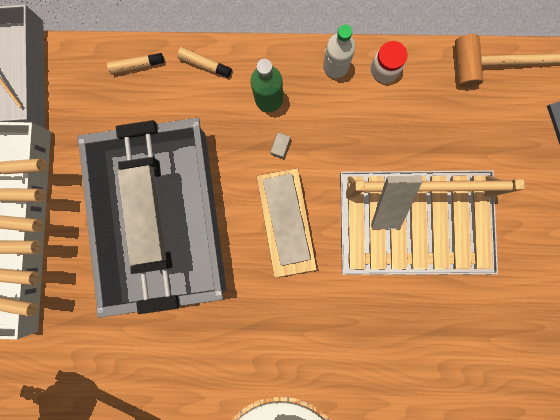

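```bash
cat > h.py <<'E'
import numpy as np,cv2
from scipy.optimize import minimize
from station import r,get_image,camera_params,outline_of,landmark_of
P={n:camera_params(n) for n in("scene","top")}
def proj(n,X):
    p=P[n];E=p["extrinsics"];f=210/np.tan(np.radians(p["fov_y"]/2))
    c=np.atleast_2d(X)@E[:3,:3].T+E[:3,3]
    return np.c_[p["cx"]+f*c[:,0]/-c[:,2],p["cy"]-f*c[:,1]/-c[:,2]]
def ray(n,uv,z):
    p=P[n];E=p["extrinsics"];f=210/np.tan(np.radians(p["fov_y"]/2));R=E[:3,:3]
    d=R.T@np.array([(uv[0]-p["cx"])/f,-(uv[1]-p["cy"])/f,-1]);o=-R.T@E[:3,3]
    return o+d*(z-o[2])/d[2]
def box(c,s): # corners, local
    return np.array(c)+np.array([[i,j,k] for i in(-.5,.5) for j in(-.5,.5) for k in(-.5,.5)])*np.array(s)
def place(L,x,y,a,z=0):
    c,s=np.cos(a),np.sin(a);return L@np.array([[c,s,0],[-s,c,0],[0,0,1]])+[x,y,z]
def render(n,parts,S=4):
    m=np.zeros((420*S,560*S),np.float32)
    for X in parts:
        h=cv2.convexHull(((proj(n,X)+.5)*S).astype(np.float32))
        cv2.fillConvexPoly(m,np.round(h).astype(np.int32),1)
    return cv2.resize(m,(560,420),interpolation=cv2.INTER_AREA)
def fit(parts,masks,x0,z=0):
    def cost(v):
        t=0
        for n,m in masks.items():
            q=render(n,[place(L,v[0],v[1],v[2],z) for L in parts])
            t+=np.abs(q-m).sum()/m.sum()
        return t
    best=None;v=np.array(x0,float)
    for st in(.02,.005):
        sx=np.vstack([v]+[v+st*np.array(e) for e in([1,0,0],[0,1,0],[0,0,4])])
        o=minimize(cost,v,method="Nelder-Mead",options=dict(initial_simplex=sx,xatol=2e-4,fatol=1e-4,maxiter=200));v=o.x
    return v,o.fun
STONE=lambda t:[box([0,0,0],[.185,.063,t])]
E
python3 - <<'E'
from h import *
M={}
for n in("scene","top"):
    im=get_image(n).copy()
    for k,name in enumerate(("coarse","fine","dry_stone","rest_bar","rack","tub","stone_box")):
        o=outline_of(n,name)
        if not o: print(n,name,"none");continue
        M[n+name]=o[0]["pixels"];m=o[0]["pixels"]
        print(n,name,[(round(q["score"],2),np.round(q["location"]),q["pixels"].sum()) for q in o[:2]])
        cs,_=cv2.findContours(m.astype(np.uint8),0,1);cv2.drawContours(im,cs,-1,[(255,0,0),(0,255,0),(0,0,255),(255,255,0),(255,0,255),(0,255,255),(255,255,255)][k],1)
    for name in("coarse","fine","rest_bar","slats","bridge_seat","stone_box","dry_stone"):
        o=landmark_of(n,name)
        z={"coarse":.15,"fine":.07,"rest_bar":.137,"slats":.022,"bridge_seat":.135,"stone_box":0,"dry_stone":.105}[name]
        if o: print(n,name,o[0]["score"],np.round(ray(n,o[0]["location"],z),3))
    cv2.imwrite(f"pics/{n}1.png",im[:,:,::-1])
np.savez("m.npz",**M)
fl={}
for nm,t,z in(("coarse",.03,.15),("fine",.02,.07)):
    ms={n:M[n+nm].astype(np.float32) for n in("scene","top") if n+nm in M}
    c=np.argwhere(M["top"+nm]).mean(0)[::-1];c=ray("top",c,z)
    for sub in(ms,{"top":ms["top"]},{"scene":ms["scene"]}):
        print(nm,fit(STONE(t),sub,[c[0],c[1],0.1],z))
E
```

```text
scene coarse [(0.59, array([373., 140.]), np.int64(2257))]
scene fine [(0.9, array([275., 214.]), np.int64(2120))]
scene dry_stone [(0.88, array([197., 267.]), np.int64(358))]
scene rest_bar [(0.74, array([162., 295.]), np.int64(1540))]
scene rack [(0.65, array([165., 286.]), np.int64(14352))]
scene tub [(0.97, array([367., 168.]), np.int64(13538))]
scene stone_box [(0.81, array([272., 233.]), np.int64(1308))]
scene coarse 0.6 [0.54  0.275 0.15 ]
scene fine 0.69 [ 0.537 -0.001  0.07 ]
scene rest_bar 0.92 [ 0.605 -0.291  0.137]
scene slats 0.93 [ 0.54  -0.295  0.022]
scene bridge_seat 0.98 [0.533 0.271 0.135]
scene stone_box 0.78 [ 0.528 -0.01   0.   ]
scene dry_stone 0.84 [ 0.573 -0.218  0.105]
top coarse [(0.83, array([141., 214.]), np.int64(3566))]
top fine [(0.96, array([282., 217.]), np.int64(2697))]
top dry_stone [(0.7, array([394., 200.]), np.int64(1851))]
top rest_bar [(0.6, array([459., 188.]), np.int64(1133)), (0.46, array([163., 219.]), np.int64(20084))]
top rack [(0.56, array([428., 226.]), np.int64(14524))]
top tub [(0.86, array([160., 221.]), np.int64(20176))]
top stone_box [(0.64, array([272., 234.]), np.int64(1660))]
top coarse 0.66 [0.531 0.282 0.15 ]
top fine 0.82 [0.532 0.006 0.07 ]
top slats 0.65 [ 0.536 -0.293  0.022]
top bridge_seat 0.63 [0.526 0.002 0.135]
top stone_box 0.95 [0.53  0.002 0.   ]
top dry_stone 0.88 [ 0.566 -0.215  0.105]
coarse (array([0.53123188, 0.27923283, 0.17809899]), np.float64(0.128044992685318))
coarse (array([0.5307172 , 0.28040117, 0.17765998]), np.float64(0.027253925800323486))
coarse (array([0.53246866, 0.27656459, 0.17672704]), np.float64(0.04901417717337608))
fine (array([ 5.34092940e-01, -4.52447908e-04,  2.28723537e-01]), np.float64(0.14151674509048462))
fine (array([0.53413346, 0.00123274, 0.2356168 ]), np.float64(0.03642936423420906))
fine (array([ 0.5351968 , -0.00265011,  0.2431933 ]), np.float64(0.03862028196454048))
```

View pics/top1.png

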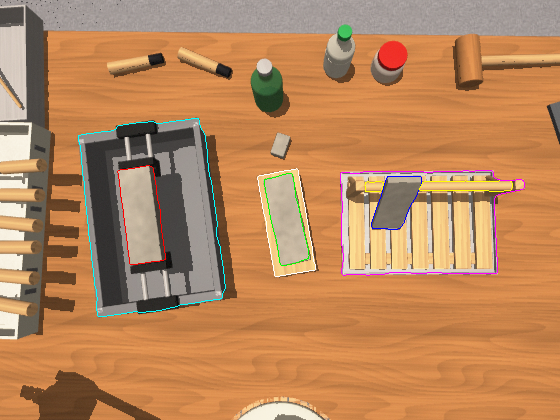

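View pics/scene1.png

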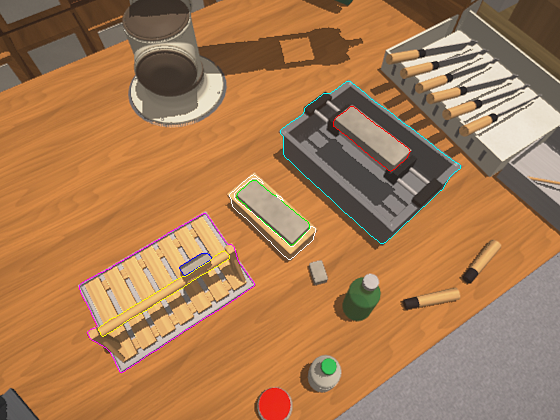

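```bash
python3 - <<'E'
from h import *
M=np.load("m.npz")
g=lambda nm,b=None:{n:M[n+nm].astype(np.float32) for n in("scene","top") if n+nm in M and (b is None or n==b)}
rack=[box([0,0,.006],[.23,.34,.012]),box([.065,-.151,.078],[.02,.018,.156]),box([.065,.151,.078],[.02,.018,.156]),box([.065,0,.137],[.02,.29,.02])]
def dry(y):
    a=np.radians(26);R=np.array([[np.sin(a),0,-np.cos(a)],[0,1,0],[np.cos(a),0,np.sin(a)]])
    ex,ez=R[:,0],R[:,2] # up-lean, out front
    back=np.array([-.002,y,.022]);c=back+ex*.0925+ez*.0075
    return box([0,0,0],[.185,.063,.015])@R.T+c
tub=[np.r_[box([0,0,.1085],[.36,.256,.001])]]
for b in(None,"top","scene"):
    m={}
    for n in g("rack",b): m[n]=np.maximum(M[n+"rack"],M[n+"dry_stone"]).astype(np.float32)
    v,c=fit(rack+[dry(.085)],m,[.54,-.294,0]);print("rack",b,v,c)
    print("dry",b,fit([dry(0)],g("dry_stone",b),[v[0],v[1]+.085,v[2]]))
    print("tub",b,fit([box([0,0,.0545],[.36,.25,.109])],g("tub",b),[.531,.279-.01,.17]))
    mb={n:np.maximum(M[n+"stone_box"],M[n+"fine"]).astype(np.float32) for n in g("fine",b)}
    print("box",b,fit([box([0,0,.03],[.221,.091,.06]),box([0,0,.07],[.185,.063,.02])],mb,[.534,0,.2]))
E
```

```text
rack None [ 0.53800397 -0.29394732  0.03158569] 0.04758789390325546
dry None (array([ 0.53541076, -0.21894725,  0.0407517 ]), np.float64(0.20048746466636658))
tub None (array([0.53024779, 0.2816915 , 0.16440972]), np.float64(0.47241121530532837))
box None (array([0.52809146, 0.00084379, 0.20417103]), np.float64(0.20391839742660522))
rack top [ 0.53770113 -0.2915505   0.03380983] 0.01697232946753502
dry top (array([ 0.53395243, -0.21644072,  0.03406466]), np.float64(0.035386279225349426))
tub top (array([0.53000457, 0.28283129, 0.16619871]), np.float64(0.2517564296722412))
box top (array([0.52871599, 0.00118682, 0.20180509]), np.float64(0.03847267106175423))
rack scene [ 0.53810564 -0.29592452  0.02595261] 0.017293564975261688
dry scene (array([ 0.53561826, -0.22083799,  0.03237882]), np.float64(0.08222765475511551))
tub scene (array([0.53192417, 0.28072992, 0.16303844]), np.float64(0.21537986397743225))
box scene (array([ 0.52519348, -0.00110143,  0.18728888]), np.float64(0.15701934695243835))
```

```bash
python3 - <<'E'
import cv2
a=cv2.imread("pics/top0.png");cv2.imwrite("pics/tz.png",cv2.resize(a[100:330,60:260],None,fx=3,fy=3,interpolation=2)[:600])
a=cv2.imread("pics/scene0.png");cv2.imwrite("pics/sz.png",cv2.resize(a[70:250,260:470],None,fx=3.3,fy=3.3,interpolation=2))
E
```

```text
(no output)
```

View pics/tz.png

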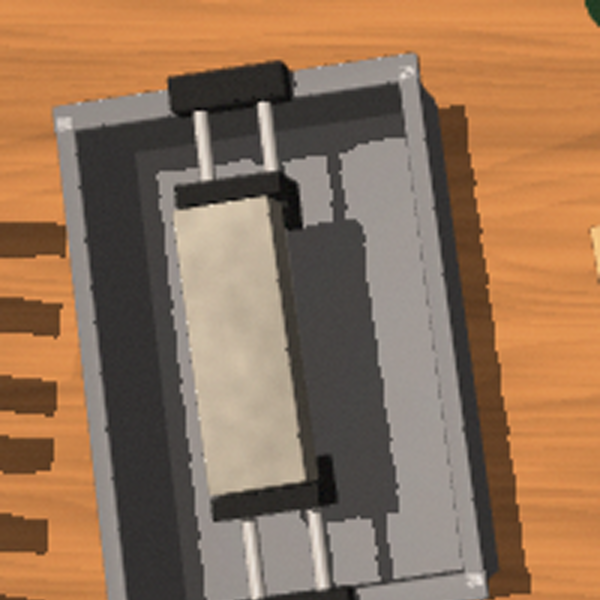

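View pics/sz.png

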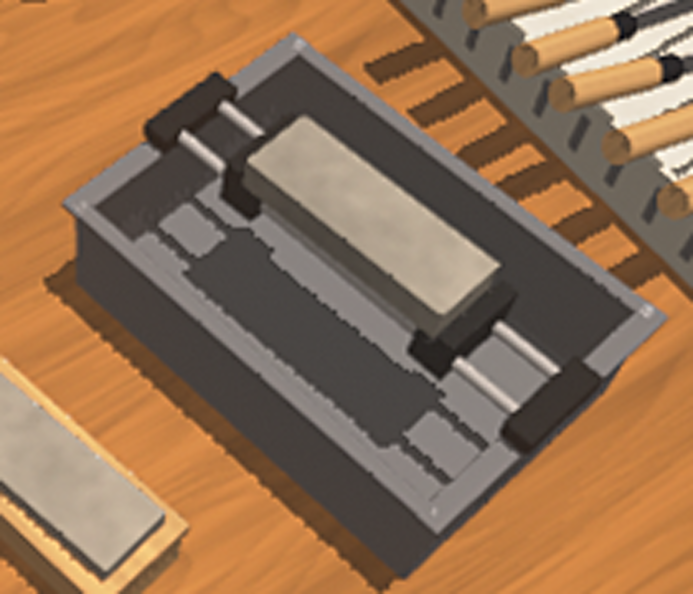

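```bash
cat >> h.py <<'E'
from scipy.spatial.transform import Rotation as Ro
def frame(yaw,down=90):
    """tool frame: x points `down` deg below horizontal along yaw, y = left of yaw"""
    d=np.radians(down);f=np.array([np.cos(yaw),np.sin(yaw),0]);y=np.array([-np.sin(yaw),np.cos(yaw),0])
    x=f*np.cos(d)+np.array([0,0,-np.sin(d)]);return np.c_[x,y,np.cross(x,y)]
def go(pos,R,base=None):
    s=r.sense();p,Q=(s["position"],s["tool_rot"]) if base is None else base
    print("travel",np.round(Q.T@(np.array(pos)-p)*1000,1),"rot",np.round(Ro.from_matrix(Q.T@R).as_rotvec(degrees=True),2))
    return np.array(pos),R
E
python3 - <<'E'
from h import *
print([a for a in dir(r) if a[0]!="_"])
b=go([.5316,.2785,.24],frame(.177))
b=go([.5316,.2785,.125],frame(.177),b)
M=np.load("m.npz")
for b in("top","scene"):
    m=M[b+"tub"].astype(np.uint8);cs,_=cv2.findContours(m,0,1);m=cv2.drawContours(m*0,cs,-1,1,-1).astype(np.float32)
    print(b,fit([np.r_[box([0,0,.1085],[.36,.256,.001]),box([0,0,.0005],[.36,.24,.001])]],{b:m},[.531,.28,.165]))
    print(b,fit([np.r_[box([0,0,.1085],[.36,.256,.001]),box([0,0,.0005],[.344,.24,.001])]],{b:m},[.531,.28,.165]))
E
```

```text
['IKError', 'hand_in', 'sense']
travel [  -8.7 -168.4  441.4] rot [-2.514e+01 -1.000e-02  1.000e-02]
travel [115.   0.  -0.] rot [0. 0. 0.]
top (array([0.52852572, 0.27940973, 0.16744865]), np.float64(0.058055274188518524))
top (array([0.53154706, 0.28023653, 0.16963391]), np.float64(0.05822642892599106))
scene (array([0.53257549, 0.2763519 , 0.16141106]), np.float64(0.03391515836119652))
scene (array([0.53868708, 0.27659422, 0.16490697]), np.float64(0.046730004251003265))
```

Emit:
send_rows(plan=[{"travel": [-9, -34, 88], "rot": [-5, 0, 0], "grip": 1}, {"travel": [-9, -67, 177], "rot": [-10, 0, 0], "grip": 1}, {"travel": [-9, -101, 265], "rot": [-15, 0, 0], "grip": 1}, {"travel": [-9, -135, 353], "rot": [-20, 0, 0], "grip": 1}, {"travel": [-9, -168, 441], "rot": [-25.1, 0, 0], "grip": 1}, {"travel": [-9, -168, 441], "rot": [-25.1, 0, 0], "grip": 1}, {"travel": [-9, -168, 441], "rot": [-25.1, 0, 0], "grip": 1}, {"travel": [-9, -168, 441], "rot": [-25.1, 0, 0], "grip": 1}, {"travel": [-9, -168, 441], "rot": [-25.1, 0, 0], "grip": 1}, {"travel": [-9, -168, 441], "rot": [-25.1, 0, 0], "grip": 1}, {"travel": [-9, -168, 441], "rot": [-25.1, 0, 0], "grip": 1}, {"travel": [-9, -168, 441], "rot": [-25.1, 0, 0], "grip": 1}], force=110)

```text
clock: 2.8
position: [0.5314, 0.2787, 0.24]
tool_rot: [[-0.001, -0.174, 0.985], [-0.0, 0.985, 0.174], [-1.0, 0.0, -0.001]]
ft_force: [0.1, 0.2, 0.1]
width: 1.0
```

Emit:
send_rows(plan=[{"travel": [20, 0, 0], "grip": 1}, {"travel": [40, 0, 0], "grip": 1}, {"travel": [60, 0, 0], "grip": 1}, {"travel": [60, 0, 0], "grip": 1}, {"travel": [60, 0, 0], "grip": 1}])

```text
$.plan[0]: bad value
```

```bash
python3 - <<'E'
from h import *
a=get_image("scene")[:,:,::-1];b=get_image("top")[:,:,::-1]
cv2.imwrite("pics/a1.png",np.hstack([cv2.resize(a[60:230,280:450],(390,390),interpolation=2),cv2.resize(b[130:300,60:230],(390,390),interpolation=2)]))
E
```

```text
(no output)
```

View pics/a1.png

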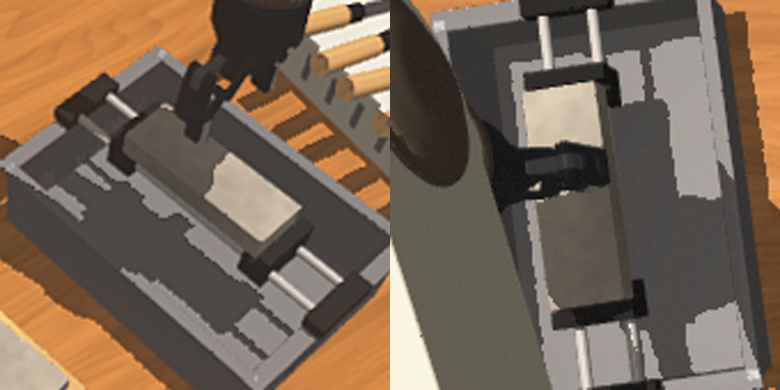

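The pictures show the gripper above the coarse stone with its jaws across the width. "rot" is required in every row.

Emit:
send_rows(plan=[{"travel": [25, 0, 0], "rot": [0, 0, 0], "grip": 1}, {"travel": [50, 0, 0], "rot": [0, 0, 0], "grip": 1}, {"travel": [70, 0, 0], "rot": [0, 0, 0], "grip": 1}, {"travel": [85, 0, 0], "rot": [0, 0, 0], "grip": 1}, {"travel": [100, 0, 0], "rot": [0, 0, 0], "grip": 1}, {"travel": [110, 0, 0], "rot": [0, 0, 0], "grip": 1}, {"travel": [115, 0, 0], "rot": [0, 0, 0], "grip": 1}, {"travel": [115, 0, 0], "rot": [0, 0, 0], "grip": 1}, {"travel": [115, 0, 0], "rot": [0, 0, 0], "grip": 1}])

```text
clock: 3.8
position: [0.5316, 0.2791, 0.1259]
tool_rot: [[0.001, -0.175, 0.985], [0.0, 0.985, 0.175], [-1.0, 0.0, 0.001]]
ft_force: [-0.2, 0.2, 0.7]
width: 0.999
```

```bash
python3 - <<'E'
from h import *
a=get_image("scene")[:,:,::-1];b=get_image("top")[:,:,::-1]
cv2.imwrite("pics/a2.png",np.hstack([cv2.resize(a[60:230,280:450],(390,390),interpolation=2),cv2.resize(b[130:300,60:230],(390,390),interpolation=2)]))
E
```

```text
(no output)
```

View pics/a2.png

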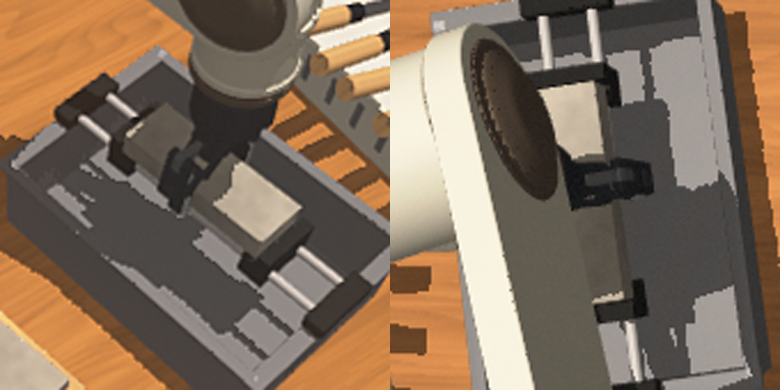

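The near finger is down past the stone's side and the fingers straddle it. Closing.

Emit:
send_rows(plan=[{"travel": [0, 0, 0], "rot": [0, 0, 0], "grip": 0.9}, {"travel": [0, 0, 0], "rot": [0, 0, 0], "grip": 0.82}, {"travel": [0, 0, 0], "rot": [0, 0, 0], "grip": 0.75}, {"travel": [0, 0, 0], "rot": [0, 0, 0], "grip": 0.7}, {"travel": [0, 0, 0], "rot": [0, 0, 0], "grip": 0.5}, {"travel": [0, 0, 0], "rot": [0, 0, 0], "grip": 0.3}, {"travel": [0, 0, 0], "rot": [0, 0, 0], "grip": 0.3}, {"travel": [0, 0, 0], "rot": [0, 0, 0], "grip": 0.3}], force=100)

```text
clock: 4.7
position: [0.5315, 0.2791, 0.126]
tool_rot: [[0.001, -0.175, 0.984], [0.0, 0.984, 0.175], [-1.0, 0.0, 0.001]]
ft_force: [-2.3, 1.7, 6.5]
width: 0.724
```

Emit:
send_rows(plan=[{"travel": [-3, 0, 0], "rot": [0, 0, 0], "grip": 0.3}, {"travel": [-8, 0, 0], "rot": [0, 0, 0], "grip": 0.3}, {"travel": [-20, 0, 0], "rot": [0, 0, 0], "grip": 0.3}, {"travel": [-40, 0, 0], "rot": [0, 0, 0], "grip": 0.3}, {"travel": [-70, 0, 0], "rot": [0, 0, 0], "grip": 0.3}, {"travel": [-100, 0, 0], "rot": [0, 0, 0], "grip": 0.3}, {"travel": [-130, 0, 0], "rot": [0, 0, 0], "grip": 0.3}, {"travel": [-160, 0, 0], "rot": [0, 0, 0], "grip": 0.3}, {"travel": [-180, 0, 0], "rot": [0, 0, 0], "grip": 0.3}, {"travel": [-190, 0, 0], "rot": [0, 0, 0], "grip": 0.3}, {"travel": [-190, 0, 0], "rot": [0, 0, 0], "grip": 0.3}])

```text
clock: 5.8
position: [0.5315, 0.279, 0.3166]
tool_rot: [[0.002, -0.175, 0.984], [0.001, 0.984, 0.175], [-1.0, 0.0, 0.002]]
ft_force: [0.6, 0.3, -6.7]
width: 0.719
```

```bash
python3 - <<'E'
from h import *
s=r.sense();print(s)
a=get_image("scene")[:,:,::-1];b=get_image("top")[:,:,::-1]
cv2.imwrite("pics/a3.png",np.hstack([cv2.resize(a[:230,230:460],(390,390),interpolation=2),cv2.resize(b[100:330,30:260],(390,390),interpolation=2)]))
E
```

```text
{'clock': 5.8, 'joint_positions': array([ 3.55219675e-01,  1.90234694e-01,  1.22140191e+00, -9.96326567e-05,
        1.72806104e+00, -1.39193215e+00]), 'qvel': array([ 0.00014826,  0.01693016,  0.05165466,  0.00145354, -0.02816908,
        0.00034196]), 'joint_torque': array([-7.29495822e-02, -8.02427888e+01, -6.31317186e+01, -4.51301312e-03,
        7.16523249e-01, -1.69915556e-04]), 'position': array([0.53151227, 0.27904717, 0.31664219]), 'tool_rot': array([[ 1.81092230e-03, -1.75427536e-01,  9.84490681e-01],
       [ 5.66815224e-04,  9.84492317e-01,  1.75426785e-01],
       [-9.99998200e-01,  2.40340028e-04,  1.88227409e-03]]), 'ft_force': array([ 0.60938183,  0.27404517, -6.69124403]), 'ft_torque': array([-0.0306482 ,  0.00672903, -0.016005  ]), 'width': 0.7194616436681375}
```

View pics/a3.png

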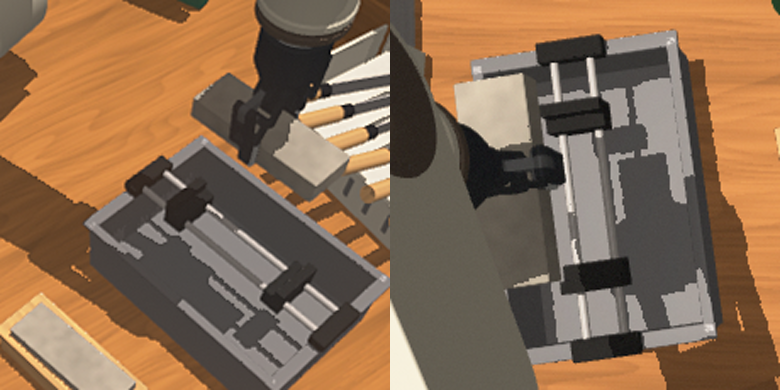

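```bash
cat >> h.py <<'E'
RK=(.538,-.2937,.03)
rk=lambda x,y,z:place(np.array([[x,y,z]]),*RK)[0]
E
python3 - <<'E'
from h import *
b=go(rk(-.03,-.075,.36),frame(.03,90))
print(b[0])
b=go(rk(-.03,-.075,.26),frame(.03,26),b)
E
```

```text
travel [ -45.4 -634.8 -134.3] rot [ 8.38 -0.08  0.02]
[ 0.51026316 -0.36956612  0.36      ]
travel [100.   0.  -0.] rot [ -0. -64.   0.]
```

Emit:
send_rows(plan=[{"travel": [-20, -30, -6], "rot": [0, 0, 0], "grip": 0.3}, {"travel": [-40, -80, -15], "rot": [0, 0, 0], "grip": 0.3}, {"travel": [-45, -125, -26], "rot": [1.5, 0, 0], "grip": 0.3}, {"travel": [-45, -175, -37], "rot": [2.5, 0, 0], "grip": 0.3}, {"travel": [-45, -225, -48], "rot": [3.5, 0, 0], "grip": 0.3}, {"travel": [-45, -275, -58], "rot": [4, 0, 0], "grip": 0.3}, {"travel": [-45, -325, -69], "rot": [5, 0, 0], "grip": 0.3}, {"travel": [-45, -375, -79], "rot": [6, 0, 0], "grip": 0.3}, {"travel": [-45, -425, -90], "rot": [6.5, 0, 0], "grip": 0.3}, {"travel": [-45, -475, -100], "rot": [7, 0, 0], "grip": 0.3}, {"travel": [-45, -520, -110], "rot": [8, 0, 0], "grip": 0.3}, {"travel": [-45, -560, -118], "rot": [8.4, 0, 0], "grip": 0.3}])

```text
clock: 7.1
position: [0.5126, -0.2953, 0.3588]
tool_rot: [[-0.002, -0.028, 1.0], [0.001, 1.0, 0.028], [-1.0, 0.001, -0.002]]
ft_force: [1.5, 0.5, -5.9]
width: 0.727
```

Emit:
send_rows(plan=[{"travel": [0, -40, -8], "rot": [0, -4, 0], "grip": 0.3}, {"travel": [0, -60, -12], "rot": [0, -10, 0], "grip": 0.3}, {"travel": [0, -75, -16], "rot": [0, -17, 0], "grip": 0.3}, {"travel": [0, -75, -16], "rot": [0, -24, 0], "grip": 0.3}, {"travel": [0, -75, -16], "rot": [0, -30, 0], "grip": 0.3}, {"travel": [0, -75, -16], "rot": [0, -30, 0], "grip": 0.3}, {"travel": [0, -75, -16], "rot": [0, -30, 0], "grip": 0.3}])

```text
clock: 7.8
position: [0.4989, -0.3686, 0.3595]
tool_rot: [[0.497, -0.029, 0.867], [0.015, 1.0, 0.024], [-0.868, 0.001, 0.497]]
ft_force: [0.3, 0.6, -5.4]
width: 0.723
```

```bash
python3 - <<'E'
from h import *
s=r.sense();print(s["joint_positions"],s["position"],s["tool_rot"],s["ft_force"],s["ft_torque"])
b=go(rk(-.03,-.075,.36),frame(.03,26))
E
```

```text
[-0.98704276 -0.01304969  1.44123529  0.44077489  1.43520268 -2.58462487] [ 0.49888415 -0.36856857  0.35950315] [[ 4.96667416e-01 -2.86279102e-02  8.67468686e-01]
 [ 1.50686765e-02  9.99589664e-01  2.43605826e-02]
 [-8.67810125e-01  9.72497454e-04  4.96895000e-01]] [ 0.26303957  0.62348514 -5.41048881] [-0.02567328  0.71070794 -0.04011617]
travel [ 5.2 -1.3 10.1] rot [-1.000e-01 -3.421e+01  2.000e-02]
```

Joint 6 is close to its limit (-2.58 of -2.81), so I'll turn the grasp half round about the tool axis; the stone is symmetric.

Emit:
send_rows(plan=[{"travel": [0, 0, 0], "rot": [4, 0, 0], "grip": 0.3}, {"travel": [0, 0, 0], "rot": [12, 0, 0], "grip": 0.3}, {"travel": [0, 0, 0], "rot": [20, 0, 0], "grip": 0.3}, {"travel": [0, 0, 0], "rot": [28, 0, 0], "grip": 0.3}, {"travel": [0, 0, 0], "rot": [36, 0, 0], "grip": 0.3}, {"travel": [0, 0, 0], "rot": [44, 0, 0], "grip": 0.3}, {"travel": [0, 0, 0], "rot": [52, 0, 0], "grip": 0.3}, {"travel": [0, 0, 0], "rot": [60, 0, 0], "grip": 0.3}, {"travel": [0, 0, 0], "rot": [68, 0, 0], "grip": 0.3}, {"travel": [0, 0, 0], "rot": [76, 0, 0], "grip": 0.3}, {"travel": [0, 0, 0], "rot": [84, 0, 0], "grip": 0.3}, {"travel": [0, 0, 0], "rot": [92, 0, 0], "grip": 0.3}])

```text
clock: 9.0
position: [0.5003, -0.3681, 0.36]
tool_rot: [[0.497, 0.868, -0.004], [0.016, -0.014, -1.0], [-0.868, 0.497, -0.021]]
ft_force: [0.1, -0.6, -6.4]
width: 0.727
```

Emit:
send_rows(plan=[{"travel": [0, 0, 0], "rot": [8, 0, 0], "grip": 0.3}, {"travel": [0, 0, 0], "rot": [16, 0, 0], "grip": 0.3}, {"travel": [0, 0, 0], "rot": [24, 0, 0], "grip": 0.3}, {"travel": [0, 0, 0], "rot": [32, 0, 0], "grip": 0.3}, {"travel": [0, 0, 0], "rot": [40, 0, 0], "grip": 0.3}, {"travel": [0, 0, 0], "rot": [48, 0, 0], "grip": 0.3}, {"travel": [0, 0, 0], "rot": [56, 0, 0], "grip": 0.3}, {"travel": [0, 0, 0], "rot": [64, 0, 0], "grip": 0.3}, {"travel": [0, 0, 0], "rot": [72, 0, 0], "grip": 0.3}, {"travel": [0, 0, 0], "rot": [80, 0, 0], "grip": 0.3}, {"travel": [0, 0, 0], "rot": [86, 0, 0], "grip": 0.3}, {"travel": [0, 0, 0], "rot": [88, 0, 0], "grip": 0.3}])

```text
clock: 10.2
position: [0.5004, -0.3681, 0.3599]
tool_rot: [[0.497, 0.027, -0.867], [0.016, -1.0, -0.023], [-0.868, -0.003, -0.497]]
ft_force: [-0.0, -1.1, -5.8]
width: 0.723
```

Emit:
send_rows(plan=[{"travel": [0, 0, 0], "rot": [0, 6, 0], "grip": 0.3}, {"travel": [0, 0, 0], "rot": [0, 12, 0], "grip": 0.3}, {"travel": [0, 0, 0], "rot": [0, 18, 0], "grip": 0.3}, {"travel": [0, 0, 0], "rot": [0, 24, 0], "grip": 0.3}, {"travel": [0, 0, 0], "rot": [0, 30, 0], "grip": 0.3}, {"travel": [0, 0, 0], "rot": [0, 34, 0], "grip": 0.3}, {"travel": [0, 0, 0], "rot": [0, 34, 0], "grip": 0.3}, {"travel": [0, 0, 0], "rot": [0, 34, 0], "grip": 0.3}, {"travel": [0, 0, 0], "rot": [0, 34, 0], "grip": 0.3}])

```text
clock: 11.1
position: [0.5002, -0.3683, 0.361]
tool_rot: [[0.897, 0.031, -0.44], [0.028, -1.0, -0.015], [-0.44, 0.001, -0.898]]
ft_force: [-0.4, 1.0, -5.5]
width: 0.724
```

```bash
python3 - <<'E'
from h import *
s=r.sense();print(s["joint_positions"],s["position"],s["tool_rot"],s["ft_force"],s["ft_torque"])
F=frame(.03,26);F[:,1:]*=-1
b=go(rk(-.03,-.075,.26),F)
a=get_image("scene")[:,:,::-1];b=get_image("top")[:,:,::-1]
cv2.imwrite("pics/a4.png",np.hstack([cv2.resize(a[120:400,20:300],(390,390),interpolation=2),cv2.resize(b[100:380,280:560],(390,390),interpolation=2)]))
E
```

```text
[-1.23982937 -0.12963189  1.82330785  1.13003459  1.24789939  0.01902225] [ 0.50022822 -0.36828269  0.36096509] [[ 0.89736037  0.03145232 -0.44017624]
 [ 0.02777892 -0.99950471 -0.01478734]
 [-0.44042332  0.00104196 -0.89778962]] [-0.36086502  1.04119692 -5.47727065] [-0.06774015  1.22922454 -0.0284413 ]
travel [53.4  1.5 86.2] rot [0.09 0.13 0.05]
```

View pics/a4.png

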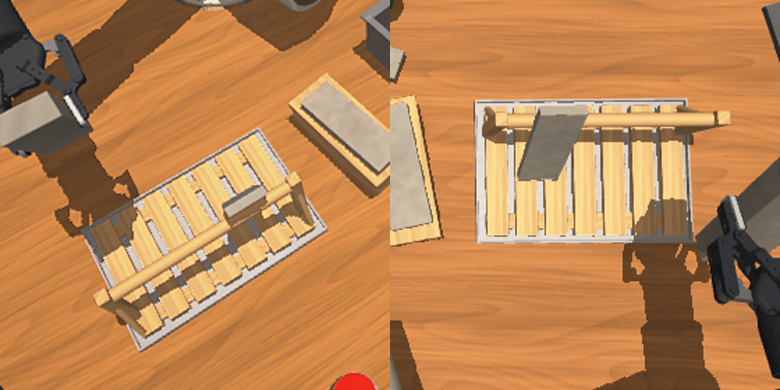

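The stone is held upright and tilted, at the front right of the rack, clear of everything. Now to a pose just above and in front of the seat.

```bash
python3 - <<'E'
from h import *
F=frame(.03,26);F[:,1:]*=-1
b=go(rk(-.03,-.075,.24),F)
go(rk(.0355,-.075,.135),F)
E
```

```text
travel [ 62.2   1.5 104.2] rot [0.09 0.07 0.03]
travel [167.2   1.5 169.7] rot [0.09 0.07 0.03]
```

Emit:
send_rows(plan=[{"travel": [12, 0, 22], "rot": [0, 0, 0], "grip": 0.3}, {"travel": [25, 0, 45], "rot": [0, 0, 0], "grip": 0.3}, {"travel": [37, 1, 65], "rot": [0, 0, 0], "grip": 0.3}, {"travel": [50, 1.5, 85], "rot": [0, 0, 0], "grip": 0.3}, {"travel": [62, 1.5, 104], "rot": [0, 0, 0], "grip": 0.3}, {"travel": [80, 1.5, 115], "rot": [0, 0, 0], "grip": 0.3}, {"travel": [100, 1.5, 128], "rot": [0, 0, 0], "grip": 0.3}, {"travel": [120, 1.5, 140], "rot": [0, 0, 0], "grip": 0.3}, {"travel": [140, 1.5, 153], "rot": [0, 0, 0], "grip": 0.3}, {"travel": [155, 1.5, 162], "rot": [0, 0, 0], "grip": 0.3}, {"travel": [167, 1.5, 170], "rot": [0, 0, 0], "grip": 0.3}, {"travel": [167, 1.5, 170], "rot": [0, 0, 0], "grip": 0.3}])

```text
clock: 12.4
position: [0.5758, -0.3672, 0.1329]
tool_rot: [[0.898, 0.031, -0.439], [0.028, -1.0, -0.012], [-0.44, -0.001, -0.898]]
ft_force: [-0.8, 0.6, -6.5]
width: 0.72
```

```bash
python3 - <<'E'
from h import *
s=r.sense();print(s["joint_positions"],s["position"],s["ft_force"],s["ft_torque"])
F=frame(.03,26);F[:,1:]*=-1
b=go(rk(.0475,-.075,.1007),F)
a=get_image("scene")[:,:,::-1];b=get_image("top")[:,:,::-1]
cv2.imwrite("pics/a5.png",np.hstack([cv2.resize(a[190:390,60:260],(400,400),interpolation=2),cv2.resize(b[130:330,330:530],(400,400),interpolation=2)]))
# stone lean from masks
for n in("scene","top"):
    o=outline_of(n,"coarse");print(n,[(q["score"],q["location"],q["pixels"].sum()) for q in o[:2]])
E
```

```text
[-1.08368543  0.22225569  1.98034343  1.42145729  0.95390525 -0.47529107] [ 0.57576013 -0.36717134  0.13285856] [-0.78334901  0.61694236 -6.4558847 ] [-0.01856011  1.24548895  0.01238927]
travel [24.9  0.5 23.6] rot [-0.05  0.08  0.08]
scene [(0.89, [116.4, 298.2], np.int64(750))]
top [(0.93, [484.8, 197.7], np.int64(1949))]
```

View pics/a5.png

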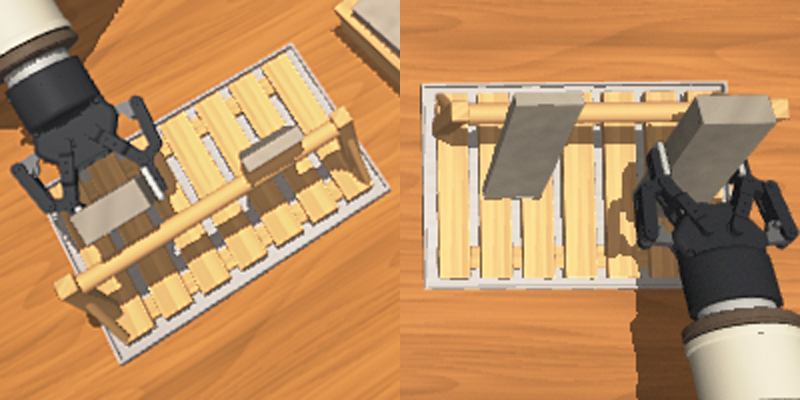

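Emit:
send_rows(plan=[{"travel": [2, 0, 4], "rot": [0, 0, 0], "grip": 0.3}, {"travel": [4.4, 0, 9], "rot": [0, 0, 0], "grip": 0.3}, {"travel": [6.6, 0, 13.5], "rot": [0, 0, 0], "grip": 0.3}, {"travel": [8.8, 0, 18], "rot": [0, 0, 0], "grip": 0.3}, {"travel": [10.6, 0, 21.6], "rot": [0, 0, 0], "grip": 0.3}, {"travel": [11.4, 0, 23.4], "rot": [0, 0, 0], "grip": 0.3}, {"travel": [11.4, 0, 23.4], "rot": [0, 0, 0], "grip": 0.3}, {"travel": [11.4, 0, 23.4], "rot": [0, 0, 0], "grip": 0.3}])

```text
clock: 13.4
position: [0.5752, -0.3678, 0.1084]
tool_rot: [[0.898, 0.03, -0.438], [0.027, -1.0, -0.013], [-0.438, 0.0, -0.899]]
ft_force: [1.6, -0.0, -5.4]
width: 0.721
```

```bash
python3 - <<'E'
from h import *
s=r.sense();print(s["position"],s["ft_force"],s["ft_torque"])
F=frame(.03,26);F[:,1:]*=-1
b=go(rk(.0475,-.075,.1007),F)
a=get_image("scene")[:,:,::-1];b=get_image("top")[:,:,::-1]
# predicted held-stone box vs masks
Q=s["tool_rot"];c=s["position"]-Q[:,0]*.024
X=box([0,0,0],[.03,.063,.185])@Q.T+c
a=a.copy();b=b.copy()
for n,im in(("scene",a),("top",b)):
    h=cv2.convexHull(proj(n,X).astype(np.float32)).astype(int);cv2.polylines(im,[h],1,(0,0,255))
cv2.imwrite("pics/a6.png",np.hstack([cv2.resize(a[190:390,60:260],(400,400),interpolation=0),cv2.resize(b[130:330,330:530],(400,400),interpolation=0)]))
E
```

```text
[ 0.57519415 -0.36778863  0.10840272] [ 1.62779784e+00 -1.23984111e-03 -5.37501945e+00] [-0.01971889  1.23281203 -0.00736259]
travel [14.7 -0.2  1.4] rot [-0.   -0.   -0.02]
```

View pics/a6.png

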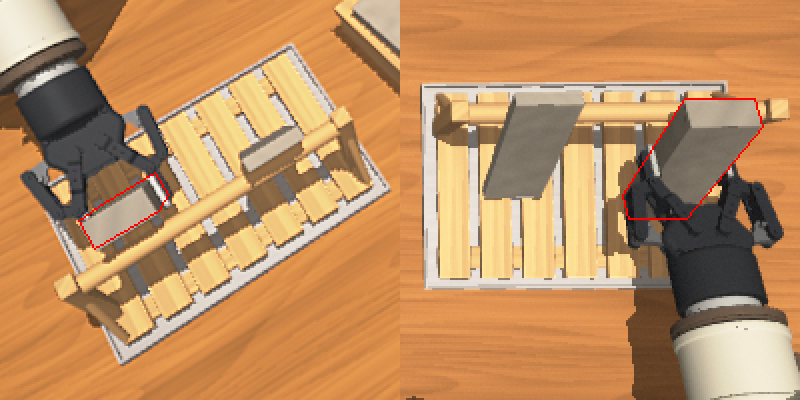

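Emit:
send_rows(plan=[{"travel": [3, 0, -0.3], "rot": [0, 0, 0], "grip": 0.3}, {"travel": [6, 0, -0.6], "rot": [0, 0, 0], "grip": 0.3}, {"travel": [9, 0, -0.9], "rot": [0, 0, 0], "grip": 0.3}, {"travel": [11, 0, -1.1], "rot": [0, 0, 0], "grip": 0.3}, {"travel": [11.7, 0, -1.2], "rot": [0, 0, 0], "grip": 0.3}, {"travel": [11.7, 0, -1.2], "rot": [0, 0, 0], "grip": 0.3}, {"travel": [11.7, 0, -1.2], "rot": [0, 0, 0], "grip": 0.3}])

```text
clock: 14.2
position: [0.5862, -0.3674, 0.1042]
tool_rot: [[0.898, 0.03, -0.438], [0.027, -1.0, -0.013], [-0.438, 0.0, -0.899]]
ft_force: [0.2, 0.1, -5.8]
width: 0.726
```

Emit:
send_rows(plan=[{"travel": [0.4, 0, 0.9], "rot": [0, 0, 0], "grip": 0.3}, {"travel": [0.9, 0, 1.8], "rot": [0, 0, 0], "grip": 0.3}, {"travel": [0.9, 0, 1.8], "rot": [0, 0, 0], "grip": 0.3}])

```text
clock: 14.5
position: [0.5864, -0.3676, 0.1035]
tool_rot: [[0.899, 0.03, -0.436], [0.027, -1.0, -0.014], [-0.436, 0.001, -0.9]]
ft_force: [-11.8, 4.0, 6.8]
width: 0.72
```

```bash
cat > look.py <<'E'
from h import *
import sys
s=r.sense();print(s["position"],s["ft_force"],s["ft_torque"])
Q=s["tool_rot"];c=s["position"]-Q[:,0]*.024
X=box([0,0,0],[.03,.063,.185])@Q.T+c;e=np.linalg.inv(np.array([[np.cos(.03),-np.sin(.03)],[np.sin(.03),np.cos(.03)]]))
L=X.copy();L[:,:2]=(X[:,:2]-np.array(RK[:2]))@e.T;print(np.round(L[np.argsort(L[:,2])][[0,2,5]]*1000,1))
out=[]
for n,(u,v,w) in(("scene",(60,210,150)),("top",(400,120,150))):
    im=get_image(n)[:,:,::-1][v:v+w,u:u+w];k=400/w
    im=cv2.resize(im,(400,400),interpolation=2)
    bar=np.array([rk(.065,-.145,.137),rk(.065,.145,.137)])
    for Y,col in((X[[0,1,3,2,0]],(0,0,255)),(X[[4,5,7,6,4]],(0,255,255))):
        pass
    h=cv2.convexHull(proj(n,X).astype(np.float32))[:,0]
    cv2.polylines(im,[((h-[u,v]+.5)*k).astype(int)],1,(0,0,255))
    out.append(im)
cv2.imwrite(sys.argv[1],np.hstack(out))
E
python3 look.py pics/a7.png
```

```text
[ 0.58644684 -0.36758879  0.10352106] [-11.80154853   3.96343655   6.75538226] [ 0.15704299 -0.47713643  0.64750391]
[[  -2.3  -43.9   24.2]
 [ -29.3  -43.9   37.3]
 [  78.5 -106.7  190.7]]
```

View pics/a7.png

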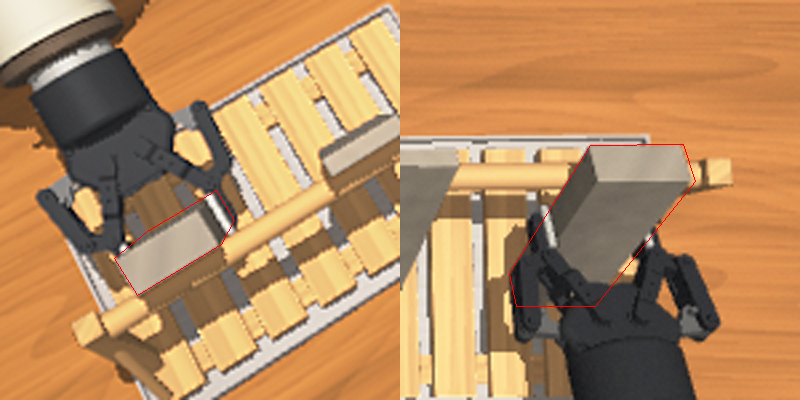

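Emit:
send_rows(plan=[{"travel": [-1.5, 0, 0], "rot": [0, 0, 0], "grip": 0.3}, {"travel": [-3, 0, 0.5], "rot": [0, 0, 0], "grip": 0.3}, {"travel": [-3, 0, 0.5], "rot": [0, 0, 0], "grip": 0.3}, {"travel": [-3, 0, 0.5], "rot": [0, 0, 0], "grip": 0.3}])

```text
clock: 15.0
position: [0.5832, -0.3675, 0.1029]
tool_rot: [[0.898, 0.03, -0.438], [0.027, -1.0, -0.013], [-0.439, -0.0, -0.899]]
ft_force: [-0.1, 0.5, -6.7]
width: 0.722
```

Emit:
send_rows(plan=[{"travel": [0.4, 0, 0.9], "rot": [0, 0, 0], "grip": 0.3}, {"travel": [0.6, 0, 1.3], "rot": [0, 0, 0], "grip": 0.3}, {"travel": [0.6, 0, 1.3], "rot": [0, 0, 0], "grip": 0.3}])

```text
clock: 15.3
position: [0.5833, -0.3675, 0.1014]
tool_rot: [[0.898, 0.03, -0.438], [0.027, -1.0, -0.013], [-0.439, -0.0, -0.899]]
ft_force: [-0.2, -0.0, -6.2]
width: 0.723
```

Emit:
send_rows(plan=[{"travel": [0.2, 0, 0.5], "rot": [0, 0, 0], "grip": 0.3}, {"travel": [0.4, 0, 0.9], "rot": [0, 0, 0], "grip": 0.3}, {"travel": [0.4, 0, 0.9], "rot": [0, 0, 0], "grip": 0.3}])

```text
clock: 15.6
position: [0.5832, -0.3675, 0.1007]
tool_rot: [[0.898, 0.03, -0.438], [0.027, -1.0, -0.013], [-0.438, 0.0, -0.899]]
ft_force: [-0.6, -0.3, -6.0]
width: 0.724
```

Emit:
send_rows(plan=[{"travel": [0.2, 0, 0.5], "rot": [0, 0, 0], "grip": 0.3}, {"travel": [0.4, 0, 0.9], "rot": [0, 0, 0], "grip": 0.3}, {"travel": [0.4, 0, 0.9], "rot": [0, 0, 0], "grip": 0.3}])

```text
clock: 15.9
position: [0.5834, -0.3676, 0.1003]
tool_rot: [[0.899, 0.03, -0.437], [0.027, -1.0, -0.013], [-0.437, 0.0, -0.899]]
ft_force: [-0.5, 2.4, 3.3]
width: 0.725
```

Emit:
send_rows(plan=[{"travel": [0.2, 0, 0.4], "rot": [0, 0, 0], "grip": 0.3}, {"travel": [0.3, 0, 0.6], "rot": [0, 0, 0], "grip": 0.3}, {"travel": [0.3, 0, 0.6], "rot": [0, 0, 0], "grip": 0.3}])

```text
clock: 16.2
position: [0.5836, -0.3676, 0.1002]
tool_rot: [[0.899, 0.03, -0.437], [0.027, -1.0, -0.014], [-0.437, 0.001, -0.9]]
ft_force: [-1.8, 3.9, 9.3]
width: 0.723
```

Emit:
send_rows(plan=[{"travel": [-0.3, 0, -0.7], "rot": [0, 0, 0], "grip": 0.3}, {"travel": [0.3, 0, -1.0], "rot": [0, 0, 0], "grip": 0.3}, {"travel": [0.9, 0, -1.3], "rot": [0, 0, 0], "grip": 0.3}, {"travel": [0.9, 0, -1.3], "rot": [0, 0, 0], "grip": 0.3}])

```text
clock: 16.6
position: [0.5841, -0.3676, 0.1001]
tool_rot: [[0.898, 0.03, -0.438], [0.026, -1.0, -0.013], [-0.438, 0.0, -0.899]]
ft_force: [-23.6, 5.4, 12.4]
width: 0.727
```

Emit:
send_rows(plan=[{"travel": [-0.4, 0, 0.2], "rot": [0, 0, 0], "grip": 0.3}, {"travel": [-0.9, 0, 0.5], "rot": [0, 0, 0], "grip": 0.3}, {"travel": [-0.9, 0, 0.5], "rot": [0, 0, 0], "grip": 0.3}])

```text
clock: 16.9
position: [0.5837, -0.3677, 0.1003]
tool_rot: [[0.899, 0.03, -0.437], [0.026, -1.0, -0.013], [-0.438, 0.0, -0.899]]
ft_force: [-0.7, 1.8, 5.3]
width: 0.724
```

```bash
python3 look.py pics/a8.png
```

```text
[ 0.58372489 -0.36767265  0.10029541] [-0.65447658  1.81693865  5.33494607] [0.31529287 0.08482871 0.25559501]
[[  -5.1  -43.8   21. ]
 [ -32.1  -43.8   34.2]
 [  75.9 -106.8  187.4]]
```

View pics/a8.png

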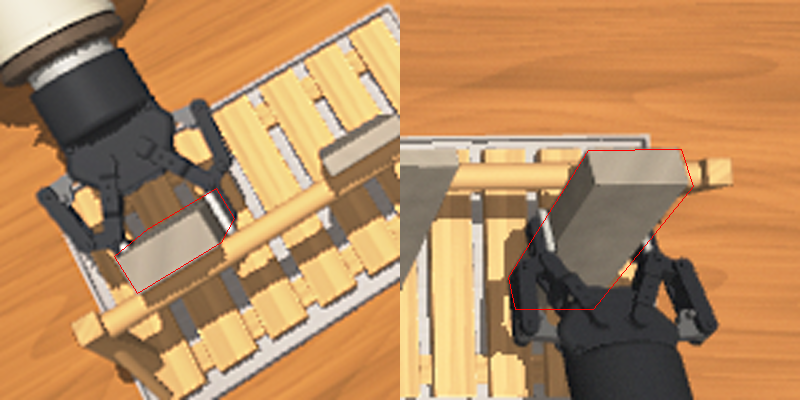

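Resting on the slats and at the bar: release gently.

Emit:
send_rows(plan=[{"travel": [0, 0, 0], "rot": [0, 0, 0], "grip": 0.6}, {"travel": [0, 0, 0], "rot": [0, 0, 0], "grip": 0.7}, {"travel": [0, 0, 0], "rot": [0, 0, 0], "grip": 0.74}, {"travel": [0, 0, 0], "rot": [0, 0, 0], "grip": 0.76}, {"travel": [0, 0, 0], "rot": [0, 0, 0], "grip": 0.79}, {"travel": [0, 0, 0], "rot": [0, 0, 0], "grip": 0.84}, {"travel": [0, 0, 0], "rot": [0, 0, 0], "grip": 0.9}, {"travel": [0, 0, 0], "rot": [0, 0, 0], "grip": 1}, {"travel": [0, 0, 0], "rot": [0, 0, 0], "grip": 1}, {"travel": [0, 0, 0], "rot": [0, 0, 0], "grip": 1}], force=20)

```text
clock: 18.0
position: [0.5836, -0.3675, 0.0998]
tool_rot: [[0.898, 0.03, -0.438], [0.027, -1.0, -0.013], [-0.438, 0.0, -0.899]]
ft_force: [-0.2, 0.9, 0.3]
width: 0.999
```

```bash
python3 look.py pics/a9.png
```

```text
[ 0.58356348 -0.36751397  0.09976499] [-0.22853455  0.8768442   0.26625047] [-0.0627637   0.35928334 -0.00053714]
[[  -5.3  -43.6   20.6]
 [ -32.3  -43.6   33.7]
 [  75.8 -106.7  186.9]]
```

View pics/a9.png

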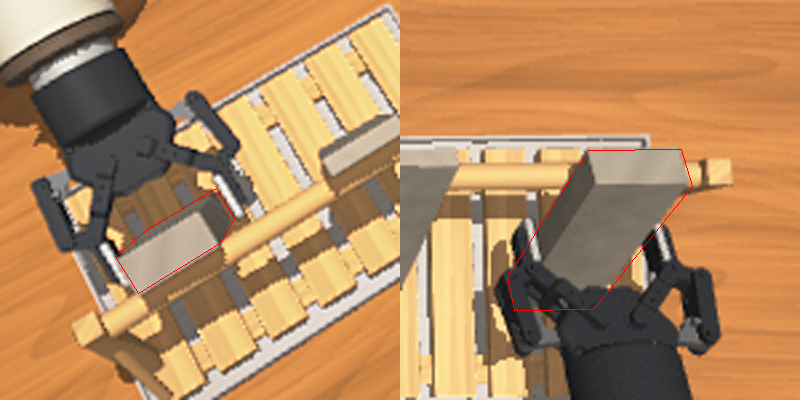

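Stone stands leaning, fingers clear on both sides. Retreat.

Emit:
send_rows(plan=[{"travel": [-3, 0, 0], "rot": [0, 0, 0], "grip": 1}, {"travel": [-10, 0, 0], "rot": [0, 0, 0], "grip": 1}, {"travel": [-20, 0, 0], "rot": [0, 0, 0], "grip": 1}, {"travel": [-35, 0, 0], "rot": [0, 0, 0], "grip": 1}, {"travel": [-50, 0, 0], "rot": [0, 0, 0], "grip": 1}, {"travel": [-70, 0, 0], "rot": [0, 0, 0], "grip": 1}, {"travel": [-90, 0, -20], "rot": [0, 0, 0], "grip": 1}, {"travel": [-110, 0, -60], "rot": [0, 0, 0], "grip": 1}, {"travel": [-120, 0, -100], "rot": [0, 0, 0], "grip": 1}, {"travel": [-125, 0, -135], "rot": [0, 0, 0], "grip": 1}, {"travel": [-125, 0, -160], "rot": [0, 0, 0], "grip": 1}, {"travel": [-125, 0, -160], "rot": [0, 0, 0], "grip": 1}])

```text
clock: 19.3
position: [0.5413, -0.3691, 0.3027]
tool_rot: [[0.899, 0.03, -0.436], [0.024, -1.0, -0.018], [-0.437, 0.005, -0.9]]
ft_force: [0.1, 1.3, -0.2]
width: 0.998
```

```bash
python3 - <<'E'
from h import *
s=r.sense();print(s["joint_positions"],s["position"])
F=frame(.239);F[:,1:]*=-1
go([.5345,-.001,.2],F);go([.5345,-.001,.2],frame(.239))
out=[]
for n,(u,v,w) in(("scene",(60,190,200)),("top",(330,120,200))):
    out.append(cv2.resize(get_image(n)[:,:,::-1][v:v+w,u:u+w],(400,400),interpolation=2))
cv2.imwrite("pics/b0.png",np.hstack(out))
M={}
for n in("top","scene"):
    for k in("coarse","dry_stone"):
        o=outline_of(n,k);M[n+k]=o[0]["pixels"] if o else None;print(n,k,[(round(q["score"],2),np.round(q["location"])) for q in o[:2]])
def ln(t,lean):
    a=np.radians(lean);R=np.array([[np.sin(a),0,-np.cos(a)],[0,1,0],[np.cos(a),0,np.sin(a)]])
    return [box([0,0,0],[.185,.063,t])@R.T+np.array([0,0,.022])+R[:,0]*.0925+R[:,2]*t/2]
for k,t,x0 in(("coarse",.03,[.535,-.369,.03]),("dry_stone",.015,[.535,-.219,.03])):
    for n in("top","scene"):
        for lean in(24,26,28):print(k,n,lean,fit(ln(t,lean),{n:M[n+k].astype(np.float32)},x0))
E
```

```text
[-1.15312583 -0.0396853   1.86587355  1.18711107  1.11320159 -0.0799712 ] [ 0.54132714 -0.36907391  0.30265268]
travel [  47.6 -368.7   88.8] rot [-10.55 -63.84  -6.98]
travel [  47.6 -368.7   88.8] rot [143.85  -9.85  90.04]
top coarse [(0.77, array([470., 203.]))]
top dry_stone [(0.91, array([394., 200.]))]
scene coarse [(0.78, array([126., 305.])), (0.53, array([364., 161.]))]
scene dry_stone [(0.6, array([197., 265.]))]
coarse top 24 (array([ 0.53958948, -0.36791983,  0.07560762]), np.float64(0.05003130063414574))
coarse top 26 (array([ 0.53790135, -0.36867381,  0.07468132]), np.float64(0.05853505805134773))
coarse top 28 (array([ 0.53240427, -0.36784916,  0.05264207]), np.float64(0.09654110670089722))
coarse scene 24 (array([ 0.54238636, -0.37289086,  0.07550414]), np.float64(0.12804877758026123))
coarse scene 26 (array([ 0.53747303, -0.37227825,  0.04992098]), np.float64(0.04817073047161102))
coarse scene 28 (array([ 0.53241248, -0.37280771,  0.05435462]), np.float64(0.12560975551605225))
dry_stone top 24 (array([ 0.53592794, -0.21817959,  0.08483998]), np.float64(0.05983057990670204))
dry_stone top 26 (array([ 0.5326904 , -0.21819274,  0.06797468]), np.float64(0.08228929340839386))
dry_stone top 28 (array([ 0.52744914, -0.21693583,  0.0359917 ]), np.float64(0.1294490247964859))
dry_stone scene 24 (array([ 0.53854267, -0.22000593,  0.04307511]), np.float64(0.2702205777168274))
dry_stone scene 26 (array([ 0.53276313, -0.22099197,  0.05039236]), np.float64(0.07705269753932953))
dry_stone scene 28 (array([ 0.5283129 , -0.22111744,  0.04494767]), np.float64(0.171875))
```

View pics/b0.png

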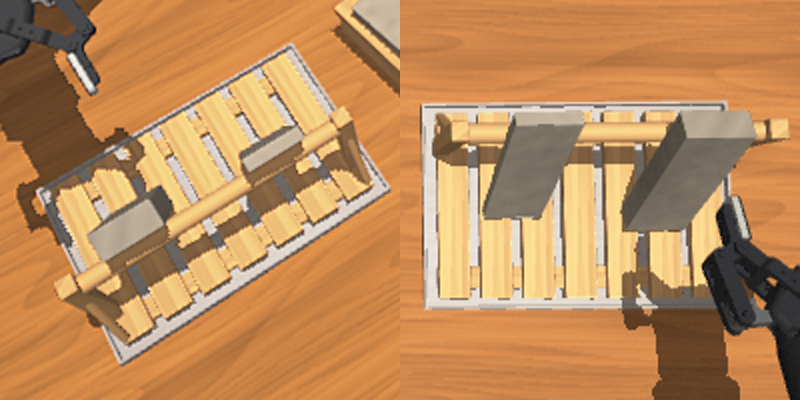

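The coarse stone stands leaning on the bar, parallel to the dry stone with a wide gap. Next, above the box.

Emit:
send_rows(plan=[{"travel": [0, -35, 0], "rot": [-1, -5.8, -0.6], "grip": 1}, {"travel": [1, -70, -1], "rot": [-1.9, -11.6, -1.3], "grip": 1}, {"travel": [1, -105, -1], "rot": [-2.9, -17.4, -1.9], "grip": 1}, {"travel": [1, -140, -2], "rot": [-3.8, -23.2, -2.5], "grip": 1}, {"travel": [2, -175, -2], "rot": [-4.8, -29, -3.2], "grip": 1}, {"travel": [2, -210, -2], "rot": [-5.8, -34.8, -3.8], "grip": 1}, {"travel": [2, -245, -3], "rot": [-6.7, -40.6, -4.4], "grip": 1}, {"travel": [2, -280, -3], "rot": [-7.7, -46.4, -5.1], "grip": 1}, {"travel": [3, -315, -3], "rot": [-8.6, -52.2, -5.7], "grip": 1}, {"travel": [3, -350, -4], "rot": [-9.6, -58, -6.3], "grip": 1}, {"travel": [3, -369, -4], "rot": [-10.6, -63.8, -7], "grip": 1}, {"travel": [3, -369, -4], "rot": [-10.6, -63.8, -7], "grip": 1}])

```text
clock: 20.8
position: [0.5355, 0.0025, 0.2989]
tool_rot: [[-0.008, 0.241, -0.97], [0.005, -0.97, -0.241], [-1.0, -0.007, 0.007]]
ft_force: [0.3, -0.6, -1.1]
width: 1.0
```

```bash
python3 - <<'E'
from h import *
s=r.sense();print(s["joint_positions"],s["position"])
F=frame(.239);F[:,1:]*=-1
go([.5345,-.001,.1],F)
a=get_image("scene");b=get_image("top")
for n in("top","scene"):
    o=outline_of(n,"fine");print(n,[(round(q["score"],2),np.round(q["location"]),q["pixels"].sum()) for q in o[:2]])
cv2.imwrite("pics/c0.png",np.hstack([cv2.resize(a[140:280,200:340],(400,400),interpolation=2),cv2.resize(b[150:290,210:350],(400,400),interpolation=2)])[:,:,::-1])
cv2.imwrite("pics/c0w.png",b[:,:,::-1])
# tub with empty bridge
for n in("top","scene"):
    o=landmark_of(n,"bridge_seat");print(n,[(round(q["score"],2),np.round(ray(n,q["location"],.135),4)) for q in o[:2]])
E
```

```text
[-0.14185036  0.0594529   1.40275049  0.00419104  1.68829273  1.18579964] [0.53548659 0.00246253 0.29892466]
travel [198.9   4.6   0.5] rot [0.26 0.38 0.41]
top [(0.74, array([288., 253.]), np.int64(441))]
scene [(0.75, array([274., 213.]), np.int64(2018))]
top [(0.64, array([0.5377, 0.2774, 0.135 ]))]
scene [(0.8, array([0.5323, 0.2714, 0.135 ])), (0.29, array([ 0.5707, -0.0165,  0.135 ]))]
```

View pics/c0.png

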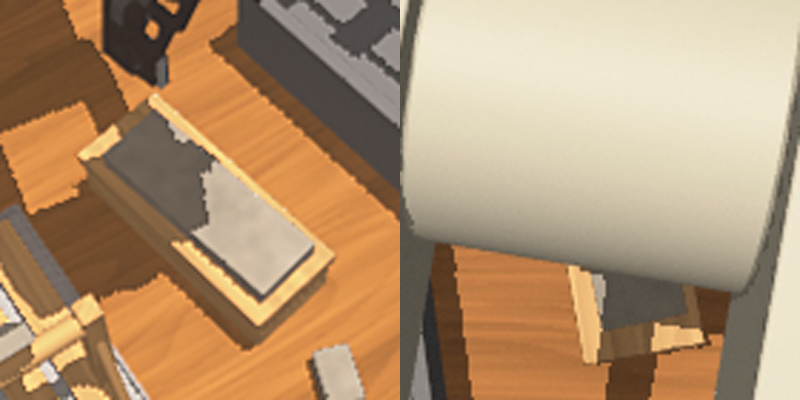

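View pics/c0w.png

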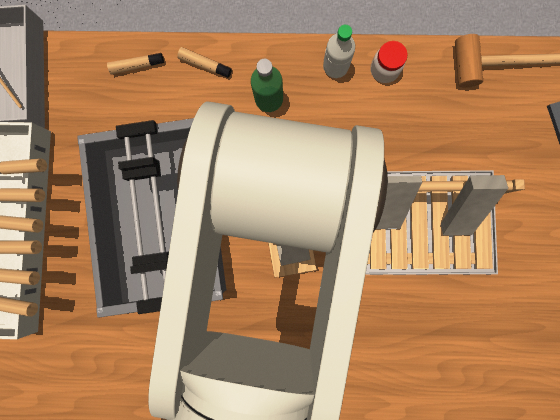

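Emit:
send_rows(plan=[{"travel": [40, 4.6, 0.5], "rot": [0.3, 0.4, 0.4], "grip": 1}, {"travel": [85, 4.6, 0.5], "rot": [0.3, 0.4, 0.4], "grip": 1}, {"travel": [130, 4.6, 0.5], "rot": [0.3, 0.4, 0.4], "grip": 1}, {"travel": [165, 4.6, 0.5], "rot": [0.3, 0.4, 0.4], "grip": 1}, {"travel": [190, 4.6, 0.5], "rot": [0.3, 0.4, 0.4], "grip": 1}, {"travel": [205, 4.6, 0.5], "rot": [0.3, 0.4, 0.4], "grip": 1}, {"travel": [220, 4.6, 0.5], "rot": [0.3, 0.4, 0.4], "grip": 1}, {"travel": [230, 4.6, 0.5], "rot": [0.3, 0.4, 0.4], "grip": 1}, {"travel": [237, 4.6, 0.5], "rot": [0.3, 0.4, 0.4], "grip": 1}, {"travel": [240, 4.6, 0.5], "rot": [0.3, 0.4, 0.4], "grip": 1}, {"travel": [240, 4.6, 0.5], "rot": [0.3, 0.4, 0.4], "grip": 1}, {"travel": [240, 4.6, 0.5], "rot": [0.3, 0.4, 0.4], "grip": 1}], force=100)

```text
clock: 22.3
position: [0.5354, -0.0032, 0.0611]
tool_rot: [[0.008, 0.232, -0.973], [-0.0, -0.973, -0.232], [-1.0, 0.002, -0.007]]
ft_force: [0.4, -0.3, 1.1]
width: 1.003
```

```bash
python3 - <<'E'
from h import *
s=r.sense();print(s["position"],s["tool_rot"],s["ft_force"])
a=get_image("scene");b=get_image("top")
cv2.imwrite("pics/c1.png",np.hstack([cv2.resize(a[160:280,210:330],(400,400),interpolation=2),cv2.resize(b[150:290,210:350],(400,400),interpolation=2)])[:,:,::-1])
E
```

```text
[ 0.53538458 -0.00322924  0.06114532] [[ 7.71145763e-03  2.32478660e-01 -9.72570926e-01]
 [-1.97386744e-04 -9.72599472e-01 -2.32487048e-01]
 [-9.99970247e-01  1.98478663e-03 -7.45427142e-03]] [ 0.3507556  -0.34042417  1.12328679]
```

View pics/c1.png

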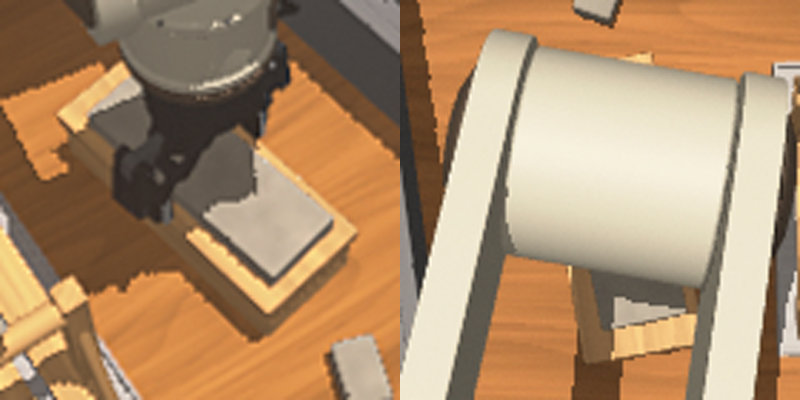

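Emit:
send_rows(plan=[{"travel": [1, -2, 0.4], "rot": [0, -0.4, 0], "grip": 1}, {"travel": [1.5, -2.3, 0.4], "rot": [0, -0.4, 0], "grip": 1}, {"travel": [1.5, -2.3, 0.4], "rot": [0, -0.4, 0], "grip": 1}])

```text
clock: 22.7
position: [0.5342, -0.0009, 0.059]
tool_rot: [[-0.0, 0.233, -0.973], [-0.002, -0.973, -0.233], [-1.0, 0.002, 0.0]]
ft_force: [-0.1, 0.0, 1.1]
width: 0.998
```

Emit:
send_rows(plan=[{"travel": [0, 0, 0], "rot": [0, 0, 0], "grip": 0.9}, {"travel": [0, 0, 0], "rot": [0, 0, 0], "grip": 0.82}, {"travel": [0, 0, 0], "rot": [0, 0, 0], "grip": 0.75}, {"travel": [0, 0, 0], "rot": [0, 0, 0], "grip": 0.7}, {"travel": [0, 0, 0], "rot": [0, 0, 0], "grip": 0.5}, {"travel": [0, 0, 0], "rot": [0, 0, 0], "grip": 0.3}, {"travel": [0, 0, 0], "rot": [0, 0, 0], "grip": 0.3}, {"travel": [0, 0, 0], "rot": [0, 0, 0], "grip": 0.3}])

```text
clock: 23.5
position: [0.5342, -0.0008, 0.0599]
tool_rot: [[0.0, 0.233, -0.973], [-0.002, -0.973, -0.233], [-1.0, 0.002, -0.0]]
ft_force: [-6.6, 3.4, 13.1]
width: 0.716
```

Emit:
send_rows(plan=[{"travel": [-2, 0, 0], "rot": [0, 0, 0], "grip": 0.3}, {"travel": [-5, 0, 0], "rot": [0, 0, 0], "grip": 0.3}, {"travel": [-15, 0, 0], "rot": [0, 0, 0], "grip": 0.3}, {"travel": [-30, 0, 0], "rot": [0, 0, 0], "grip": 0.3}, {"travel": [-55, 0, 0], "rot": [0, 0, 0], "grip": 0.3}, {"travel": [-85, 0, 0], "rot": [0, 0, 0], "grip": 0.3}, {"travel": [-115, 0, 0], "rot": [0, 0, 0], "grip": 0.3}, {"travel": [-145, 0, 0], "rot": [0, 0, 0], "grip": 0.3}, {"travel": [-170, 0, 0], "rot": [0, 0, 0], "grip": 0.3}, {"travel": [-180, 0, 0], "rot": [0, 0, 0], "grip": 0.3}, {"travel": [-180, 0, 0], "rot": [0, 0, 0], "grip": 0.3}, {"travel": [-180, 0, 0], "rot": [0, 0, 0], "grip": 0.3}])

```text
clock: 24.7
position: [0.5338, -0.0007, 0.2379]
tool_rot: [[-0.001, 0.233, -0.973], [-0.002, -0.973, -0.233], [-1.0, 0.001, 0.002]]
ft_force: [-0.2, -0.9, -5.8]
width: 0.704
```

```bash
python3 - <<'E'
from h import *
s=r.sense();print(s["position"],s["ft_force"],s["ft_torque"])
a=get_image("scene");b=get_image("top")
o=outline_of("scene","fine");print([(q["score"],q["location"],q["pixels"].sum()) for q in o[:1]])
Q=s["tool_rot"];c=s["position"]+[0,0,.01]
X=box([0,0,0],[.02,.063,.185])@Q.T+c
im=a.copy();h=cv2.convexHull(proj("scene",X).astype(np.float32)).astype(int);cv2.polylines(im,[h],1,(255,0,0))
print(proj("scene",c))
cv2.imwrite("pics/c2.png",np.hstack([cv2.resize(im[60:260,180:380],(400,400),interpolation=0),cv2.resize(b[90:330,50:290],(400,400),interpolation=2)])[:,:,::-1])
# tub: jaw features, draw seat estimate
E
```

```text
[ 0.53382557 -0.00069634  0.23788459] [-0.15458022 -0.85373656 -5.76323487] [-0.01983253 -0.01600282 -0.01522042]
[(0.82, [282.5, 180.4], np.int64(2035))]
[[270.30436489 169.32954536]]
```

View pics/c2.png

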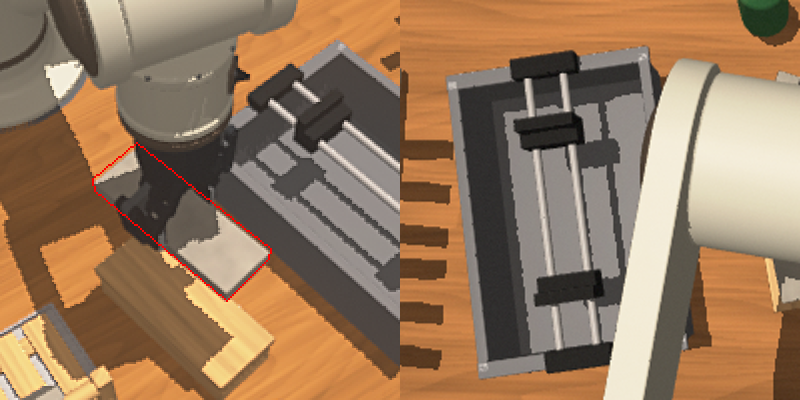

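```bash
cat > ov.py <<'E'
from h import *
import sys
v=[float(x) for x in sys.argv[2:5]];K=6
def draw(n,u0,v0,w,h):
    im=cv2.resize(get_image(n)[v0:v0+h,u0:u0+w],None,fx=K,fy=K,interpolation=2).copy()
    pr=lambda L:((proj(n,place(np.array(L,float),*v))-[u0,v0]+.5)*K).astype(int)
    for s in(-1,1):
        cv2.polylines(im,[pr([[s*.0955,-.035,.149],[s*.0955,.035,.149]])],0,(255,0,0))
        cv2.polylines(im,[pr([[s*.0955,-.035,.135],[s*.0775,-.035,.135],[s*.0775,.035,.135],[s*.0955,.035,.135]])],0,(0,255,0))
    return im
a=[draw("top",118,150,66,48),draw("top",118,232,66,48)];b=[draw("scene",300,88,66,48),draw("scene",370,150,66,48)]
cv2.imwrite(sys.argv[1],np.vstack([np.hstack(a),np.hstack(b)])[:,:,::-1])
E
python3 - <<'E'
from h import *
for n in("top","scene"):
    print(n,[np.round(proj(n,place(np.array([[s*.0955,0,.149]]),.5315,.278,.165))[0]) for s in(-1,1)])
E
python3 ov.py pics/o1.png .5315 .278 .165
```

```text
top [array([149., 264.]), array([137., 166.])]
scene [array([341., 113.]), array([401., 162.])]
```

View pics/o1.png

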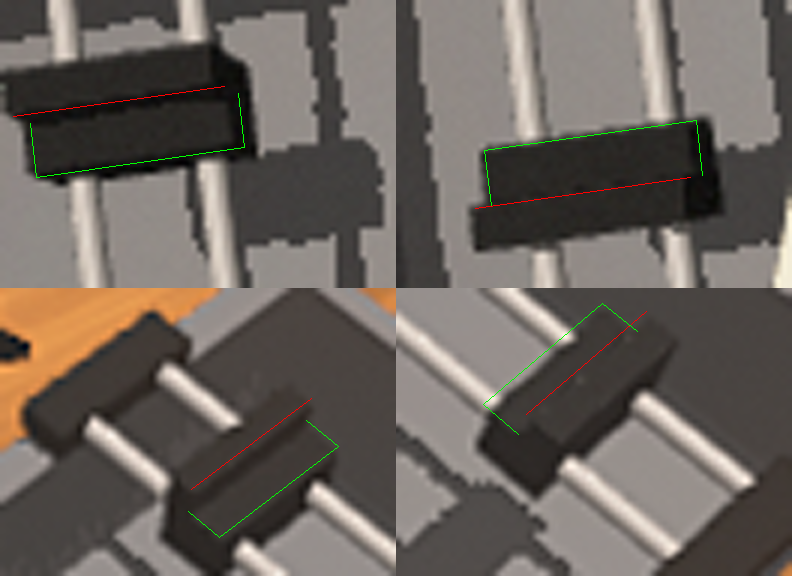

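Top overlay matches the jaws within about 1 px; the scene camera is offset (known y bias of about 4 mm). I'll hover over the bridge and compare stone and jaws in the same picture.

```bash
python3 - <<'E'
from h import *
F=frame(.166);F[:,1:]*=-1
b=go([.5305,.279,.238],F);go([.5305,.279,.165],F,b)
E
```

```text
travel [ 1.000e-01 -2.729e+02 -6.160e+01] rot [ 3.94  0.05 -0.09]
travel [73.  0.  0.] rot [0. 0. 0.]
```

Emit:
send_rows(plan=[{"travel": [0, -20, -4], "rot": [0.5, 0, 0], "grip": 0.3}, {"travel": [0, -55, -12], "rot": [1, 0, 0], "grip": 0.3}, {"travel": [0, -95, -21], "rot": [1.5, 0, 0], "grip": 0.3}, {"travel": [0, -135, -30], "rot": [2, 0, 0], "grip": 0.3}, {"travel": [0, -175, -40], "rot": [3, 0, 0], "grip": 0.3}, {"travel": [0, -215, -49], "rot": [3.9, 0, 0], "grip": 0.3}, {"travel": [0, -250, -57], "rot": [3.9, 0, 0], "grip": 0.3}, {"travel": [0, -268, -61], "rot": [3.9, 0, 0], "grip": 0.3}, {"travel": [0, -273, -61.6], "rot": [3.9, 0, 0], "grip": 0.3}, {"travel": [0, -273, -61.6], "rot": [3.9, 0, 0], "grip": 0.3}, {"travel": [0, -273, -61.6], "rot": [3.9, 0, 0], "grip": 0.3}])

```text
clock: 26.15
position: [0.5308, 0.2782, 0.2385]
tool_rot: [[0.0, 0.165, -0.986], [-0.002, -0.986, -0.165], [-1.0, 0.002, 0.0]]
ft_force: [-0.4, -0.7, -4.6]
width: 0.713
```

Emit:
send_rows(plan=[{"travel": [15, 0, 0], "rot": [0, 0, 0], "grip": 0.3}, {"travel": [35, 0, 0], "rot": [0, 0, 0], "grip": 0.3}, {"travel": [55, 0, 0], "rot": [0, 0, 0], "grip": 0.3}, {"travel": [68, 0, 0], "rot": [0, 0, 0], "grip": 0.3}, {"travel": [74, 0, 0], "rot": [0, 0, 0], "grip": 0.3}, {"travel": [74, 0, 0], "rot": [0, 0, 0], "grip": 0.3}, {"travel": [74, 0, 0], "rot": [0, 0, 0], "grip": 0.3}])

```text
clock: 26.85
position: [0.5309, 0.279, 0.1653]
tool_rot: [[0.001, 0.166, -0.986], [-0.001, -0.986, -0.166], [-1.0, 0.002, -0.001]]
ft_force: [0.3, -0.1, -4.7]
width: 0.711
```

```bash
cat > ov2.py <<'E'
from h import *
import sys
v=[float(x) for x in sys.argv[2:5]];K=4;s=r.sense();Q=s["tool_rot"];print(s["position"],np.degrees(np.arctan2(-Q[1,2],-Q[0,2])),Q[:,0],s["ft_force"])
X=box([0,0,0],[.02,.063,.185])@Q.T+s["position"]+[0,0,.01]
def draw(n,u0,v0,w,h,ov):
    im=cv2.resize(get_image(n)[v0:v0+h,u0:u0+w],None,fx=K,fy=K,interpolation=2).copy()
    if not ov:return im
    tr=lambda X:((proj(n,X)-[u0,v0]+.5)*K).astype(int)
    for k in(-1,1):
        cv2.polylines(im,[tr(place(np.array([[k*.0955,-.035,.149],[k*.0955,.035,.149.real]]),*v))],0,(255,0,0))
    cv2.polylines(im,[cv2.convexHull(tr(X))],1,(0,255,255))
    return im
cv2.imwrite(sys.argv[1],np.hstack([draw("top",100,140,80,150,0),draw("top",100,140,80,150,1)])[:,:,::-1])
cv2.imwrite(sys.argv[1].replace(".","s."),np.hstack([draw("scene",310,80,115,115,0)[:,:400],draw("scene",310,80,115,115,1)[:,:400]])[:,:,::-1])
E
python3 ov2.py pics/d1.png .5305 .279 .166
```

```text
[0.5309199  0.27895332 0.16528406] 9.53687703690447 [ 9.53922186e-04 -1.44552505e-03 -9.99998500e-01] [ 0.277225   -0.10003021 -4.688537  ]
```

View pics/d1.png

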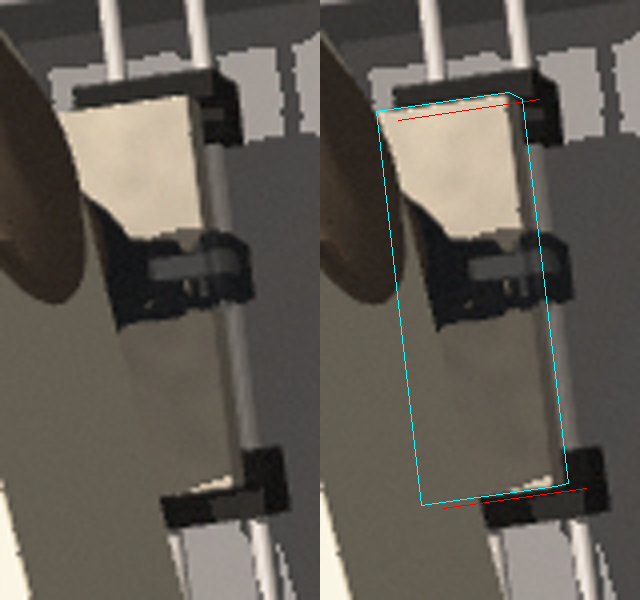

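View pics/d1s.png

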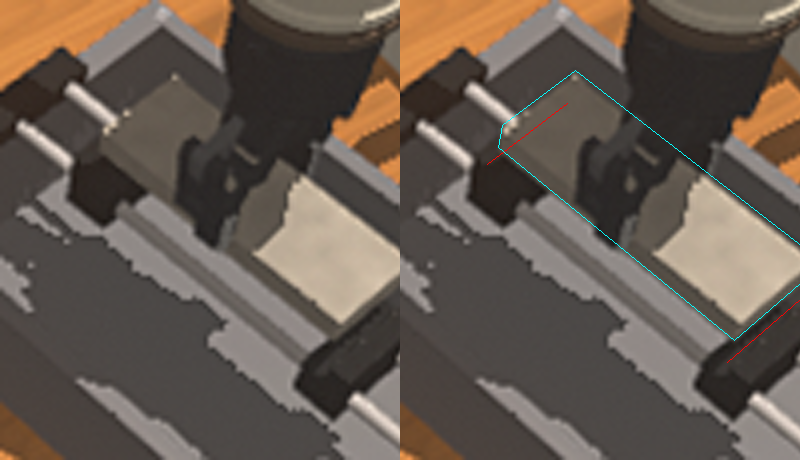

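```bash
python3 - <<'E'
from h import *
im0=cv2.imread("pics/c0w.png");K=9
v=(.5305,.279,.166)
def crop(u0,v0,w=44,h=32,ov=True):
    im=np.clip(im0[v0:v0+h,u0:u0+w].astype(float)*3,0,255).astype(np.uint8)
    im=cv2.resize(im,None,fx=K,fy=K,interpolation=cv2.INTER_CUBIC)
    pr=lambda L:((proj("top",place(np.array(L,float),*v))-[u0,v0]+.5)*K).astype(int)
    if ov:
      for s in(-1,1):
        cv2.polylines(im,[pr([[s*.0955,-.035,.149],[s*.0955,.035,.149]])],0,(0,0,255))
        cv2.polylines(im,[pr([[s*.0955,-.035,.135],[s*.0775,-.035,.135],[s*.0775,.035,.135],[s*.0955,.035,.135]])],0,(0,255,0))
    return im
cv2.imwrite("pics/o2.png",np.vstack([np.hstack([crop(117,154,ov=o) for o in(0,1)]),np.hstack([crop(128,246,ov=o) for o in(0,1)])]))
E
```

```text
(no output)
```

View pics/o2.png

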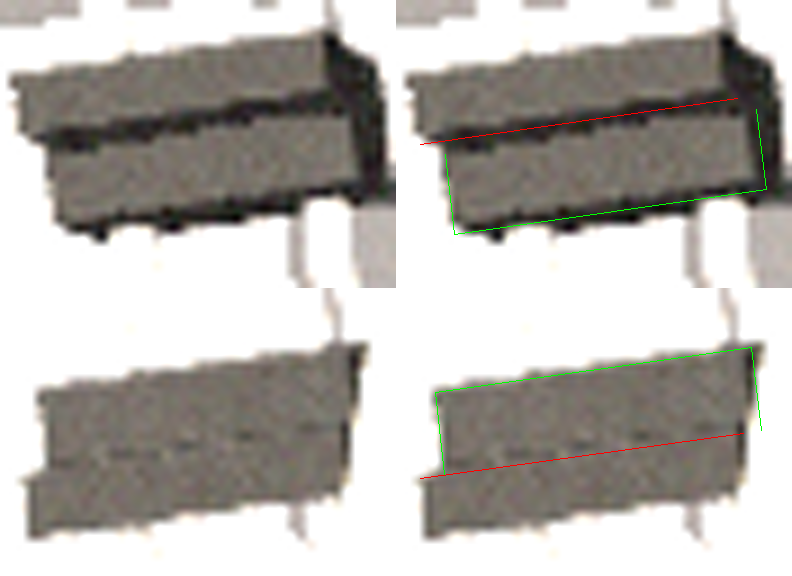

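Emit:
send_rows(plan=[{"travel": [0, -0.7, -1.6], "rot": [0, 0, 0], "grip": 0.3}, {"travel": [4, -0.7, -1.6], "rot": [0, 0, 0], "grip": 0.3}, {"travel": [9, -0.7, -1.6], "rot": [0, 0, 0], "grip": 0.3}, {"travel": [12, -0.7, -1.6], "rot": [0, 0, 0], "grip": 0.3}, {"travel": [14, -0.7, -1.6], "rot": [0, 0, 0], "grip": 0.3}, {"travel": [14, -0.7, -1.6], "rot": [0, 0, 0], "grip": 0.3}, {"travel": [14, -0.7, -1.6], "rot": [0, 0, 0], "grip": 0.3}])

```text
clock: 27.75
position: [0.5321, 0.28, 0.1507]
tool_rot: [[0.0, 0.166, -0.986], [-0.002, -0.986, -0.166], [-1.0, 0.002, 0.0]]
ft_force: [0.2, -0.4, -5.1]
width: 0.71
```

```bash
python3 ov2.py pics/d2.png .5318 .2795 .166
```

```text
[0.53212176 0.27995553 0.15066705] 9.549873204800088 [ 1.91951474e-04 -1.72909849e-03 -9.99998487e-01] [ 0.19630313 -0.40379388 -5.07375862]
```

View pics/d2.png

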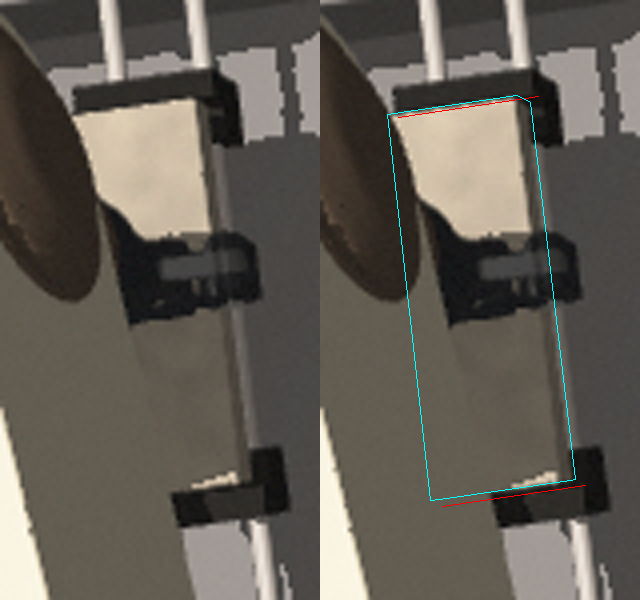

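View pics/d2s.png

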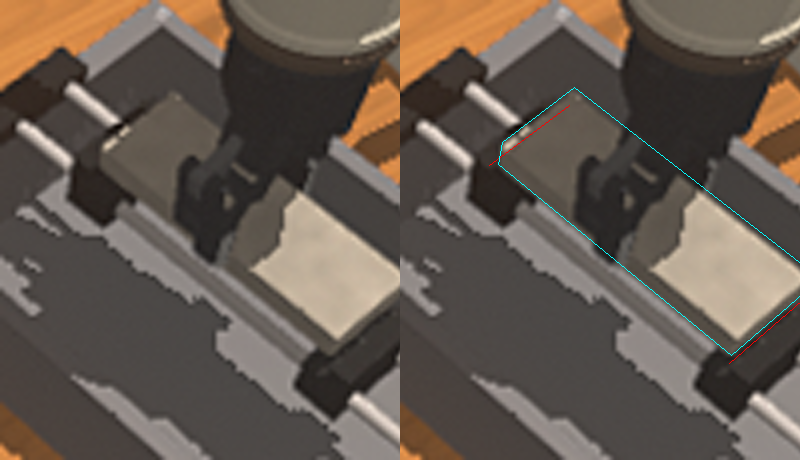

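Emit:
send_rows(plan=[{"travel": [3, 0, -0.3], "rot": [0, 0, 0], "grip": 0.3}, {"travel": [6, 0, -0.3], "rot": [0, 0, 0], "grip": 0.3}, {"travel": [9, 0, -0.3], "rot": [0, 0, 0], "grip": 0.3}, {"travel": [11.5, 0, -0.3], "rot": [0, 0, 0], "grip": 0.3}, {"travel": [12.5, 0, -0.3], "rot": [0, 0, 0], "grip": 0.3}, {"travel": [12.5, 0, -0.3], "rot": [0, 0, 0], "grip": 0.3}, {"travel": [12.5, 0, -0.3], "rot": [0, 0, 0], "grip": 0.3}])

```text
clock: 28.65
position: [0.5324, 0.28, 0.1382]
tool_rot: [[0.0, 0.166, -0.986], [-0.002, -0.986, -0.166], [-1.0, 0.002, 0.0]]
ft_force: [0.5, 0.3, -4.4]
width: 0.706
```

Emit:
send_rows(plan=[{"travel": [0.7, 0, 0], "rot": [0, 0, 0], "grip": 0.3}, {"travel": [1.4, 0, 0], "rot": [0, 0, 0], "grip": 0.3}, {"travel": [2, 0, 0], "rot": [0, 0, 0], "grip": 0.3}, {"travel": [2, 0, 0], "rot": [0, 0, 0], "grip": 0.3}])

```text
clock: 29.05
position: [0.5323, 0.28, 0.136]
tool_rot: [[-0.0, 0.166, -0.986], [-0.002, -0.986, -0.166], [-1.0, 0.002, 0.0]]
ft_force: [-0.5, -1.0, -4.2]
width: 0.71
```

Emit:
send_rows(plan=[{"travel": [0.5, 0, 0], "rot": [0, 0, 0], "grip": 0.3}, {"travel": [1, 0, 0], "rot": [0, 0, 0], "grip": 0.3}, {"travel": [1, 0, 0], "rot": [0, 0, 0], "grip": 0.3}])

```text
clock: 29.35
position: [0.5324, 0.28, 0.1351]
tool_rot: [[0.0, 0.166, -0.986], [-0.002, -0.986, -0.166], [-1.0, 0.002, 0.0]]
ft_force: [-0.1, -0.4, -4.5]
width: 0.707
```

Emit:
send_rows(plan=[{"travel": [0.4, 0, 0], "rot": [0, 0, 0], "grip": 0.3}, {"travel": [0.7, 0, 0], "rot": [0, 0, 0], "grip": 0.3}, {"travel": [0.7, 0, 0], "rot": [0, 0, 0], "grip": 0.3}])

```text
clock: 29.65
position: [0.5324, 0.28, 0.135]
tool_rot: [[0.001, 0.166, -0.986], [-0.002, -0.986, -0.166], [-1.0, 0.002, -0.0]]
ft_force: [-4.8, -1.4, 5.4]
width: 0.71
```

```bash
python3 ov2.py pics/d3.png .5318 .2795 .166; python3 -c "
from h import *;print(r.sense()['ft_torque'])"
```

```text
[0.53238411 0.27997035 0.13498497] 9.55021562985076 [ 5.24340004e-04 -1.58209618e-03 -9.99998611e-01] [-4.76601166 -1.43820264  5.39924454]
[-0.29769628  0.74507487  0.01746231]
```

View pics/d3.png

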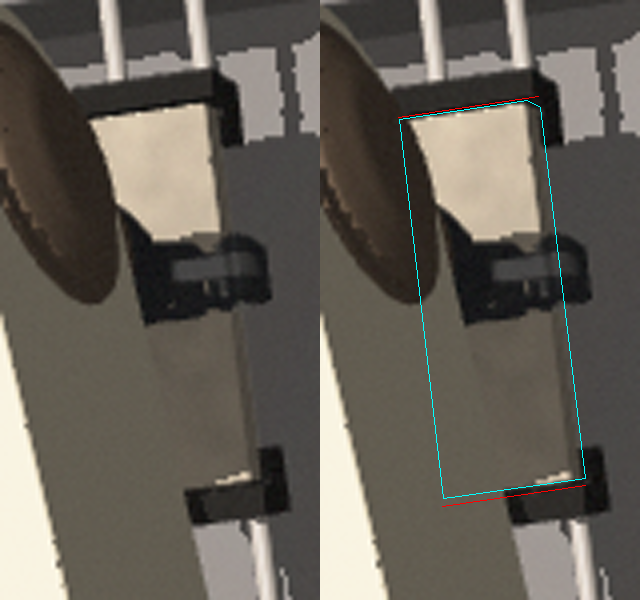

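View pics/d3s.png

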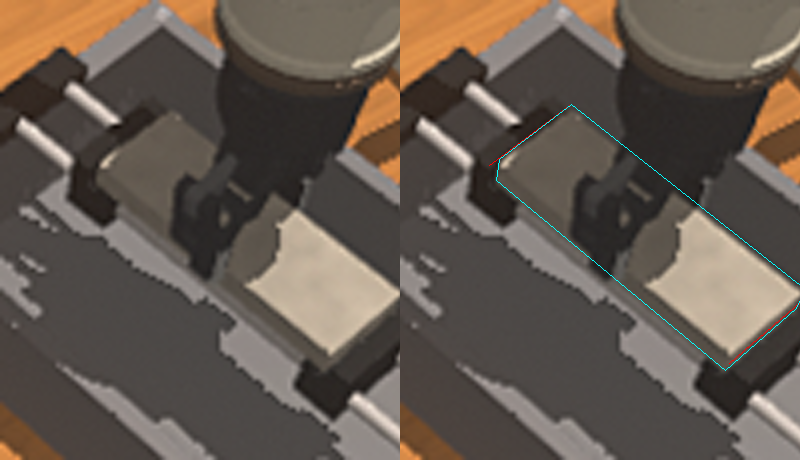

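Stone lies between both stops with a gap at each end. Release gently.

Emit:
send_rows(plan=[{"travel": [0, 0, 0], "rot": [0, 0, 0], "grip": 0.6}, {"travel": [0, 0, 0], "rot": [0, 0, 0], "grip": 0.69}, {"travel": [0, 0, 0], "rot": [0, 0, 0], "grip": 0.73}, {"travel": [0, 0, 0], "rot": [0, 0, 0], "grip": 0.76}, {"travel": [0, 0, 0], "rot": [0, 0, 0], "grip": 0.79}, {"travel": [0, 0, 0], "rot": [0, 0, 0], "grip": 0.84}, {"travel": [0, 0, 0], "rot": [0, 0, 0], "grip": 0.9}, {"travel": [0, 0, 0], "rot": [0, 0, 0], "grip": 1}, {"travel": [0, 0, 0], "rot": [0, 0, 0], "grip": 1}, {"travel": [0, 0, 0], "rot": [0, 0, 0], "grip": 1}], force=20)

```text
clock: 30.85
position: [0.5324, 0.28, 0.1344]
tool_rot: [[0.0, 0.166, -0.986], [-0.002, -0.986, -0.166], [-1.0, 0.002, 0.0]]
ft_force: [1.3, -0.2, -0.1]
width: 0.999
```

Emit:
send_rows(plan=[{"travel": [-3, 0, 0], "rot": [0, 0, 0], "grip": 1}, {"travel": [-10, 0, 0], "rot": [0, 0, 0], "grip": 1}, {"travel": [-25, 0, 0], "rot": [0, 0, 0], "grip": 1}, {"travel": [-50, 0, 0], "rot": [0, 0, 0], "grip": 1}, {"travel": [-90, 0, 0], "rot": [0, 0, 0], "grip": 1}, {"travel": [-130, 0, 30], "rot": [0, 0, 0], "grip": 1}, {"travel": [-150, 0, 75], "rot": [0, 0, 0], "grip": 1}, {"travel": [-150, 0, 120], "rot": [0, 0, 0], "grip": 1}, {"travel": [-150, 0, 165], "rot": [0, 0, 0], "grip": 1}, {"travel": [-150, 0, 200], "rot": [0, 0, 0], "grip": 1}, {"travel": [-150, 0, 200], "rot": [0, 0, 0], "grip": 1}, {"travel": [-150, 0, 200], "rot": [0, 0, 0], "grip": 1}])

```text
clock: 32.05
position: [0.3349, 0.2471, 0.286]
tool_rot: [[0.003, 0.166, -0.986], [-0.001, -0.986, -0.166], [-1.0, 0.001, -0.003]]
ft_force: [1.1, -0.5, 0.1]
width: 0.996
```

```bash
python3 - <<'E'
from h import *
a=get_image("scene");b=get_image("top")
cv2.imwrite("pics/e0.png",np.hstack([cv2.resize(a[60:250,250:440],(400,400),interpolation=2),cv2.resize(b[110:320,70:280],(400,400),interpolation=2)])[:,:,::-1])
cv2.imwrite("pics/e1.png",np.hstack([cv2.resize(a[190:390,60:260],(400,400),interpolation=2),cv2.resize(b[130:330,330:530],(400,400),interpolation=2)])[:,:,::-1])
for n in("top","scene"):
    o=outline_of(n,"fine")
    if o: print(n,o[0]["score"],fit(STONE(.02),{n:o[0]["pixels"].astype(np.float32)},[.532,.28,.166],.145))
def ln(t,lean=26):
    q=np.radians(lean);R=np.array([[np.sin(q),0,-np.cos(q)],[0,1,0],[np.cos(q),0,np.sin(q)]])
    return [box([0,0,0],[.185,.063,t])@R.T+np.array([0,0,.022])+R[:,0]*.0925+R[:,2]*t/2]
for k,t,x0 in(("coarse",.03,[.535,-.369,.03]),("dry_stone",.015,[.535,-.219,.03])):
    for n in("top","scene"):
        o=outline_of(n,k)
        if o:print(k,n,o[0]["score"],fit(ln(t),{n:o[0]["pixels"].astype(np.float32)},x0))
E
```

```text
top 0.75 (array([0.53146891, 0.28096154, 0.17107808]), np.float64(0.03093140199780464))
scene 0.82 (array([0.53285065, 0.276845  , 0.17072938]), np.float64(0.0825381651520729))
coarse top 0.66 (array([ 0.53729854, -0.36885159,  0.06723874]), np.float64(0.03804793208837509))
coarse scene 0.73 (array([ 0.53711984, -0.3727872 ,  0.09166308]), np.float64(0.09426229447126389))
dry_stone top 0.78 (array([ 0.53227308, -0.21763482,  0.07620737]), np.float64(0.06719102710485458))
dry_stone scene 0.61 (array([ 0.53274286, -0.21992737,  0.0241854 ]), np.float64(0.08991514146327972))
```

View pics/e0.png

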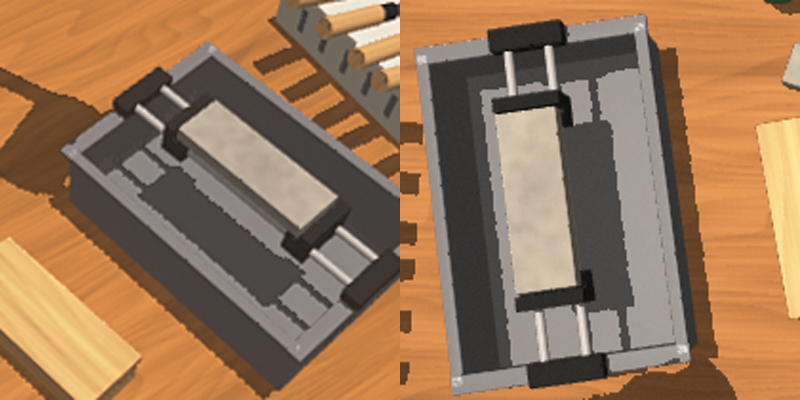

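View pics/e1.png

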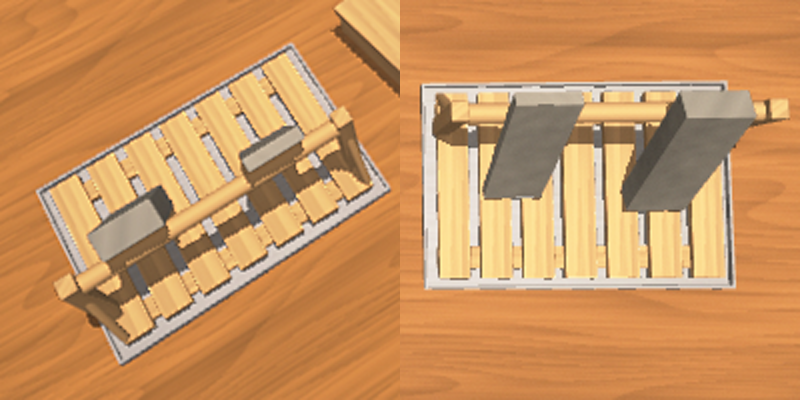

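```bash
python3 - <<'E'
from h import *
for n,(u,v,w) in(("top",(365,165,65)),("scene",(170,240,55))):
    a=cv2.imread(f"pics/{n}0.png").astype(int);b=get_image(n)[:,:,::-1].astype(int)
    d=np.abs(a-b).max(2)[v:v+w,u:u+w];print(n,(d>40).sum())
b=get_image("top")[:,:,::-1]
im=cv2.resize(b[160:245,365:530],None,fx=4.8,fy=4.8,interpolation=2)
def pr(L):return ((proj("top",np.array(L))-[365,160]+.5)*4.8).astype(int)
t=np.radians(26)
for yr,th in((-.075,.03),):
    # expected top edges for stone square to rack
    E=lambda s,f,y:rk(-.004+np.sin(t)*s-np.cos(t)*f,y,.022+np.cos(t)*s+np.sin(t)*f)
    for s in(.185,0):
        cv2.polylines(im,[pr([E(s,.03,yr-.0315),E(s,.03,yr+.0315)])],0,(0,0,255))
    cv2.polylines(im,[pr([E(.185,0,yr-.0315),E(.185,0,yr+.0315)])],0,(0,255,0))
cv2.polylines(im,[pr([rk(.065,-.145,.147),rk(.065,.145,.147)])],0,(255,0,0))
cv2.imwrite("pics/e2.png",im)
E
```

```text
top 0
scene 0
```

View pics/e2.png

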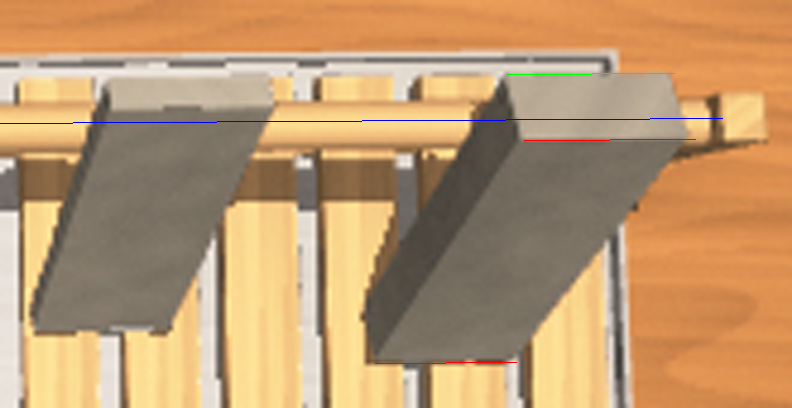

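The dry stone hasn't moved (no changed pixels), and the coarse stone's edges lie on the lines drawn square to the rack. Handing in.

```bash
python3 -c "
from station import r
print(r.hand_in(), r.sense()['clock'])"
```

```text
the job is handed in; nothing more can be done
the job is handed in; nothing more can be done
```

I stood the coarse stone on end on the rack's free half, leaning back on the rest bar at about 26°. Then I laid the finishing stone flat on the bridge between the stops. The job is handed in at roughly 33 s on the robot's clock, with the gripper open and clear of everything.

**Coarse stone:** In the last top picture its edges lie on the lines drawn square to the rack. Its nearest edge is at least 80 mm from the drying stone.

**Drying stone:** It shows no changed pixels against the first pictures in either camera.

**Finishing stone:** The last fit from the top camera puts it within about 1.5 mm of my estimate of the seat's centre and 0.3° of the bridge line. The pictures show a gap at both stops. It touched down at 135 mm, the height of the ledges.

**Contacts:** While setting the coarse stone down I touched the bar lightly, with about 12 N and then 24 N at the wrist, and backed off before releasing.

**Disagreements:**
- The scene camera reads about 4 mm different in y from the top camera. I trusted the top camera because it agreed with the robot.
- The automatic outline fits for the leaning stones gave rotations scattered between 1.4° and 5°. Against the rack's 1.7°, that would make the coarse stone 2° to 3.5° out of square. I relied on the edge overlay instead, because the fit for the unmoved drying stone scattered just as much.

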